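# Line up the fired pots by height on the ware board

### The arm

A 6-joint arm with a two-finger parallel gripper is mounted at the origin on the work surface. World frame = base frame: x ahead of the robot, y to its left, z up, the work surface at z = 0. Lengths are in m, angles in rad, forces in N, time in s.
With the tool pointing down it reaches from about 0.35 to 0.85 m from the base axis. Payload 8.1 kg.
Tool frame: the origin (TCP) lies between the finger pads; the fingertips stand 14 mm ahead of it and the grasp point (between the pads) lies 5 mm behind it; z points along the fingers, y is the direction in which the jaws open and shut (so a half turn about z gives the same grasp; the last joint's range is limited). The gripper opens to 93 mm and grips with 3 to 60 N. Pads are 15 mm wide; open, the fingers measure 128 mm over their backs; the gripper's body (75 mm by 188 mm) begins 65 mm behind the grasp point.
Start: joints at [-1.224, 0.13, 1.488, -0, 1.523, -0.085], TCP at [0.251, -0.545, 0.233] pointing down, gripper open.
Joint ranges: [-2.96, 2.96], [-0.89, 2.26], [0.02, 2.5], [-1.34, 4.48], [0, 2.73], [-2.66, 2.66]. Speed limits (rad/s): [2.39, 2.39, 2.79, 3.14, 3.14, 3.14].

### API

Orientations are given as a rotation vector (axis times angle).
In Python, from plant import robot gives the robot as it stands.
- The arm moves only by the tool step_arm, never from a script. Its argument "targets" is a list of rows, each an object of numbers: "tx", "ty", "tz": the shift along the tool's x, y, z in mm; "ax", "ay", "az": the turn, a rotation vector about the tool's x, y, z in rad; "grip": the closure in counts, from 0 (fully open) to 255 (shut). In form: [{"tx": .., "ty": .., "tz": .., "ax": .., "ay": .., "az": .., "grip": ..}, ...]. A call has 1 to 20 rows; each row shifts and turns the commanded pose from where the row before left it, along the tool's axes as they then stand; what a row does not reach is not made up. A row lasts 1/10 s, in which the tool goes at most 50 mm and 8.59 degrees, less where a joint would pass 70% of its speed; a pose out of reach is approached as far as the arm can. A call with a gripper value outside its range is refused whole. The fingers move at their own pace and stop on an object; "squeeze" is the grip in N (left out, the last holds). Time passes only in rows, so rows that do not move let the fingers close. It gives the time, the measured TCP pose, the force and the opening at its end, in the units of the state.
- robot.read_state(): the state, without advancing time (a new reading comes with each control period).
- robot.read_camera(name): name is "side" or "top" or "wrist"; returns a dict with "frame" (480x640x3 uint8, blue, green, red), "fx", "fy", "cx", "cy" (pixels), "R" (3x3) and "t" (3): a world point X has camera coordinates R X + t. Camera axes: x right, y down, z forward; pixel columns grow to the right and rows downward; lengths in m; the calibration is good to about 2 mm. The wrist camera is an equidistant fisheye: a pixel r from the principal point sees the ray r / f radians off the axis. A picture is of the moment at which its call begins. There is no depth.
- robot.close_job(): hands the job in, once; it reports no verdict.
The state is a dict: "t": time; "q": joint angles; "dq": joint speeds; "joint_torque": joint torques, N m; "tool_pos": TCP position; "orientation": TCP orientation; "force": force on the tool from outside, world axes, zero at the start; "wrist_torque": the same for the moment, N m; "opening": finger opening in m.
Only numpy, scipy, OpenCV 4.12 (cv2) and the standard library are available. Lean on these libraries where they do the work, as an engineer would, in place of code of your own. Each camera call takes 0.05 s, during which the arm holds its last target.

### The job

Set the four small fired clay pots out for glazing on the ware board: one upright in the middle of each plaster disc, in order of height, with the tallest next to the fire brick and the shortest next to the glaze jar. They are brittle, so set them down gently and do not tip them over, and leave the glaze jar where it stands.

Things in the scene. Friction and masses are not known exactly. Their poses are not given: they have to be found in the camera images.
- vase: tall slim open-topped round pot of dark grey-brown fired clay, no handle: 105 mm high, 44 mm outside diameter with straight upright sides (the lowest 8 mm taper in by 3 mm), wall 5 mm, about 0.2 kg, brittle, loose, stands upright on the table at the start. Origin: centre of its underside; z up
- beaker: second tallest open-topped round pot of dark grey-brown fired clay, no handle: 85 mm high, 50 mm outside diameter with straight upright sides (the lowest 8 mm taper in by 3 mm), wall 5 mm, about 0.2 kg, brittle, loose, stands upright on the table at the start. Origin: centre of its underside; z up
- tumbler: second shortest open-topped round pot of dark grey-brown fired clay, no handle: 65 mm high, 56 mm outside diameter with straight upright sides (the lowest 8 mm taper in by 3 mm), wall 5 mm, about 0.2 kg, brittle, loose, stands upright on the table at the start. Origin: centre of its underside; z up
- cup: short wide open-topped round pot of dark grey-brown fired clay, no handle: 45 mm high, 62 mm outside diameter with straight upright sides (the lowest 8 mm taper in by 3 mm), wall 5 mm, about 0.2 kg, brittle, loose, stands upright on the table at the start. Origin: centre of its underside; z up
- bat_a: one of four identical off-white plaster discs (bats), fixed in a straight row, 100 mm between centres, on a brown wooden board (fixed, 600 mm x 100 mm, 12 mm thick). Disc 76 mm in diameter, 6 mm thick. Origin: centre of its underside, on the board's top; its upper face is 6 mm above the origin, 18 mm above the table. Which of the four it is in the row changes from start to start
- bat_b: one of four identical off-white plaster discs (bats), fixed in a straight row, 100 mm between centres, on a brown wooden board (fixed, 600 mm x 100 mm, 12 mm thick). Disc 76 mm in diameter, 6 mm thick. Origin: centre of its underside, on the board's top; its upper face is 6 mm above the origin, 18 mm above the table. Which of the four it is in the row changes from start to start
- bat_c: one of four identical off-white plaster discs (bats), fixed in a straight row, 100 mm between centres, on a brown wooden board (fixed, 600 mm x 100 mm, 12 mm thick). Disc 76 mm in diameter, 6 mm thick. Origin: centre of its underside, on the board's top; its upper face is 6 mm above the origin, 18 mm above the table. Which of the four it is in the row changes from start to start
- bat_d: one of four identical off-white plaster discs (bats), fixed in a straight row, 100 mm between centres, on a brown wooden board (fixed, 600 mm x 100 mm, 12 mm thick). Disc 76 mm in diameter, 6 mm thick. Origin: centre of its underside, on the board's top; its upper face is 6 mm above the origin, 18 mm above the table. Which of the four it is in the row changes from start to start
- brick: pale yellow fire brick, fixed on the board at one end of the row (either end), in line with the discs, its centre 105 mm from the centre of the nearest disc. 64 mm along the row, 90 mm across it, 64 mm high. Origin: centre of its underside
- jar: white round glaze jar with a steel lid, 56 mm in diameter, 75 mm high, loose, about 0.35 kg; stands on the board at the other end of the row from the brick, its centre 105 mm from the nearest disc. To be left alone. Origin: centre of its underside
Mind the look-alikes: they are no part of the job. What is shaped like the vase but blue or pink is not meant.

How it is judged:
By the outcome, as a careful person would: the job done as asked, in the order asked, and still so for the second after the job is handed in, with the robot touching nothing.
It also fails if it takes over 112 s, if anything falls off the work surface, if the arm or the gripper's body presses on something with over 40 N, if the wrist force passes 120 N, or if a joint passes its speed limit or range.

## Working session

There is one attempt and no reset: what is moved stays moved. The work goes in short steps, Python scripts to look and compute and a tool call to move; the robot and the scene stay as the last step left them, time stands still between calls to the robot, and variables do not carry over. Pictures are saved under pics/ and viewed, and the job is handed in when it is done.

Besides the shell and the picture viewer there is one more tool, called after ">>>" in YAML: its name, and indented under it one key for each argument. step_arm: Moves the arm, as the interface text tells. Its arguments: {"type":"object","properties":{"targets":{"type":"array"},"squeeze":{"type":"number"}},"required":["targets"]}

```bash
mkdir -p pics; ls
python3 - <<'E'
from plant import robot
import cv2, numpy as np
s=robot.read_state()
print(s)
for n in ["top","side","wrist"]:
    c=robot.read_camera(n); cv2.imwrite(f"pics/{n}0.png",c["frame"])
    print(n,c["fx"],c["fy"],c["cx"],c["cy"],np.round(c["R"],4).tolist(),np.round(c["t"],4).tolist())
    np.savez(f"{n}0.npz",**c)
E
```

```text
pics
{'t': 0.0, 'q': array([-1.22443981e+00,  1.31140711e-01,  1.48924831e+00, -9.15419431e-06,
        1.52297939e+00, -8.53820939e-02]), 'dq': array([-9.33043545e-06, -1.21793038e-03,  2.14117010e-04, -1.27685456e-03,
        1.10591771e-05,  5.86450759e-04]), 'joint_torque': array([ 1.05697272e-03, -5.59848368e+01, -4.91760635e+01,  7.68473209e-02,
        3.51317727e-02, -1.49191656e-04]), 'tool_pos': array([ 0.25091883, -0.54443673,  0.23161664]), 'orientation': array([-3.06695924e+00, -6.72542393e-01,  3.76971787e-04]), 'force': array([ 0.07420067, -0.09510598,  0.84714577]), 'wrist_torque': array([-0.01273005,  0.0179543 ,  0.01502448]), 'opening': 0.09350147546415022}
top 581.4942555014063 581.4942555014063 310.8282047988789 234.47449264551094 [[0.0087, -0.9998, 0.0164], [-0.9934, -0.0105, -0.1138], [0.114, -0.0153, -0.9934]] [0.0066, 0.5106, 0.9799]
side 451.8063070678403 451.8063070678403 316.8605819302917 247.5198085095756 [[-0.9738, -0.2275, 0.0079], [-0.1314, 0.5335, -0.8355], [0.1858, -0.8146, -0.5494]] [0.4993, 0.0918, 0.7065]
wrist 371.64829954431775 371.64829954431775 318.67892677920184 238.52263589079936 [[0.4193, -0.9078, -0.0023], [-0.8723, -0.4036, 0.2761], [-0.2516, -0.1137, -0.9611]] [-0.5979, -0.0311, 0.3909]
```

View pics/top0.png

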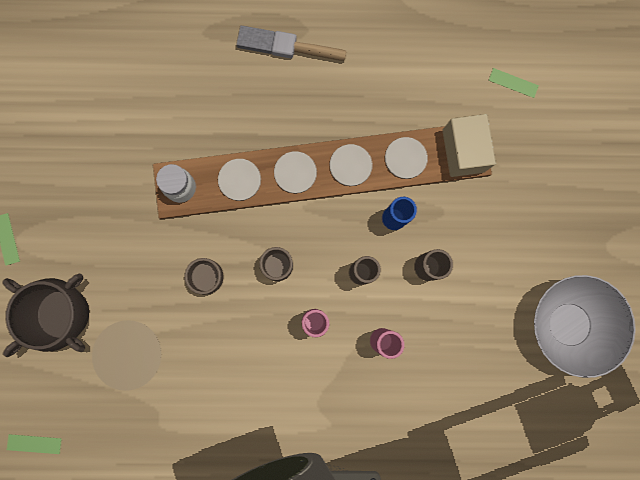

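View pics/side0.png

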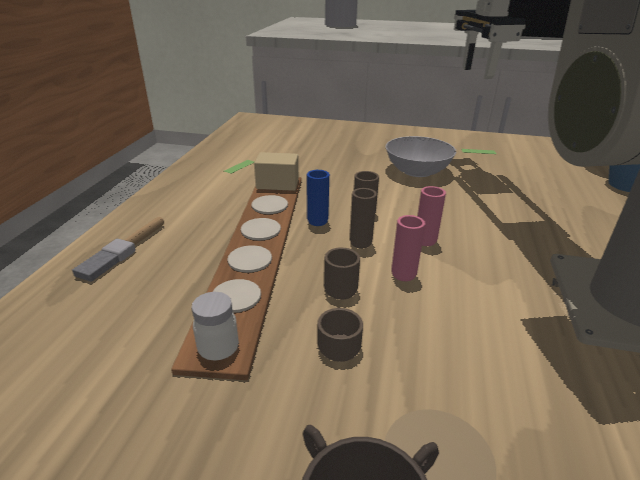

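View pics/wrist0.png

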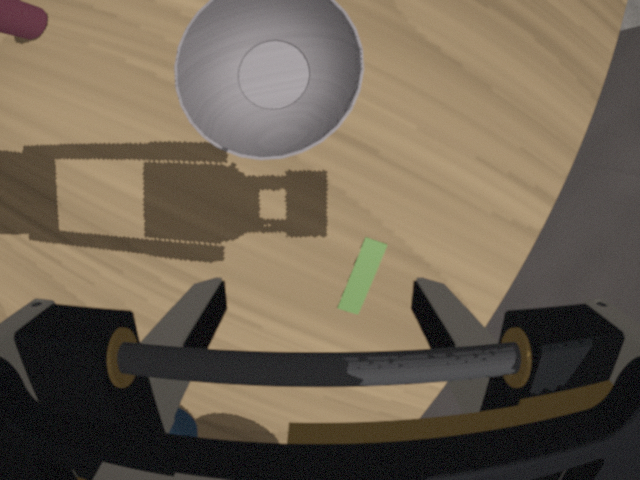

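Top view: cup (204,276), tumbler (276,264), vase (366,270) and beaker (437,265). The discs run from (239,180) to (406,158), with the jar at the left and the brick at the right. Next I fit the silhouettes.

```bash
cat > h.py <<'E'
import numpy as np, cv2
from scipy.optimize import minimize
DIM=dict(vase=(.105,.022),beaker=(.085,.025),tumbler=(.065,.028),cup=(.045,.031))
def proj(c,X):
    p=np.asarray(X)@c["R"].T+c["t"]
    return np.c_[c["fx"]*p[:,0]/p[:,2]+c["cx"],c["fy"]*p[:,1]/p[:,2]+c["cy"]]
def back(c,uv,z):
    d=np.array([(uv[0]-c["cx"])/c["fx"],(uv[1]-c["cy"])/c["fy"],1.])
    R,t=c["R"],c["t"]; o=-R.T@t; d=R.T@d
    return o+d*(z-o[2])/d[2]
def sil(x,y,h,r,z0=0):
    a=np.linspace(0,2*np.pi,60,endpoint=False); C=np.c_[np.cos(a),np.sin(a)]
    return np.vstack([np.c_[C*rr+[x,y],np.full(60,z)] for rr,z in((r-.003,z0),(r,z0+.008),(r,z0+h))])
def fit(c,mask,xy,h,r,z0=0):
    S=4
    u0=proj(c,[[*xy,z0+h/2]])[0]; o=(u0-60).astype(int)
    o=np.maximum(o,0)
    m=mask[o[1]:o[1]+120,o[0]:o[0]+120]; m=cv2.resize(m,None,fx=S,fy=S,interpolation=cv2.INTER_NEAREST)>0
    def f(p):
        q=((proj(c,sil(*p,h,r,z0))-o+.5)*S-.5)
        hull=cv2.convexHull(q.astype(np.float32)); im=np.zeros(m.shape,np.uint8)
        cv2.fillPoly(im,[np.round(hull*16).astype(int)],1,shift=4); im=im>0
        return 1-(im&m).sum()/((im|m).sum()+1e-9)
    b=min(((f((xy[0]+dx,xy[1]+dy)),xy[0]+dx,xy[1]+dy) for dx in np.arange(-.016,.017,.004) for dy in np.arange(-.016,.017,.004)))
    r_=minimize(f,b[1:],method="Nelder-Mead",options=dict(initial_simplex=[b[1:],(b[1]+.003,b[2]),(b[1],b[2]+.003)],xatol=1e-5))
    return r_.x,1-r_.fun
def potmask(f):
    hsv=cv2.cvtColor(f,cv2.COLOR_BGR2HSV)
    m=((hsv[...,2]<100)&(hsv[...,1]<110)).astype(np.uint8)*255
    n,l,st,_=cv2.connectedComponentsWithStats(m)
    return m
E
python3 - <<'E'
from h import *
T=dict(np.load("top0.npz"));S=dict(np.load("side0.npz"))
for c in(T,S):
    hsv=cv2.cvtColor(c["frame"],cv2.COLOR_BGR2HSV)
    pts=[(366,270),(355,262),(276,252),(345,278),(270,290),(400,278),(436,275)] if c is T else [(362,220),(340,280),(340,345),(345,230)]
    print([hsv[v,u].tolist() for u,v in pts])
for n,uv in dict(cup=(204,276),tumbler=(276,264),vase=(366,270),beaker=(437,265)).items():
    print(n,back(T,uv,DIM[n][0]).round(4))
hsv=cv2.cvtColor(T["frame"],cv2.COLOR_BGR2HSV)
m=((hsv[...,1]<60)&(hsv[...,2]>150)).astype(np.uint8)
n,l,st,ce=cv2.connectedComponentsWithStats(m)
for i in range(1,n):
    if st[i,4]>300: print(st[i],ce[i].round(1),back(T,ce[i],.018).round(4))
v=np.vstack([cv2.resize(T["frame"][225:305,160:480],None,fx=2.5,fy=2.5),cv2.resize(S["frame"][160:380,200:480],(800,300))])
cv2.imwrite("pics/z.png",v[:600])
E
```

```text
[[14, 60, 64], [12, 65, 71], [14, 74, 45], [18, 90, 94], [18, 79, 174], [18, 81, 157], [14, 70, 40]]
[[15, 55, 56], [11, 52, 54], [14, 60, 55], [18, 84, 169]]
cup [0.4362 0.1916 0.045 ]
tumbler [0.4564 0.0696 0.065 ]
vase [ 0.4457 -0.0758  0.105 ]
beaker [ 0.4561 -0.1942  0.085 ]
[273  32  23  22 373] [283.9  42. ] [0.8643 0.0636 0.018 ]
[ 385  137   43   41 1346] [406.  157.3] [ 0.6525 -0.1574  0.018 ]
[ 330  144   42   42 1362] [350.6 164.3] [ 0.6383 -0.0583  0.018 ]
[ 274  152   43   41 1369] [294.8 171.7] [0.6237 0.0409 0.018 ]
[ 218  159   43   41 1379] [238.8 179. ] [0.6093 0.1398 0.018 ]
[156 164  35  32 742] [172.4 178.8] [0.6082 0.2568 0.018 ]
[ 541  301   48   52 1770] [564.5 326.1] [ 0.3564 -0.4303  0.018 ]
```

View pics/z.png

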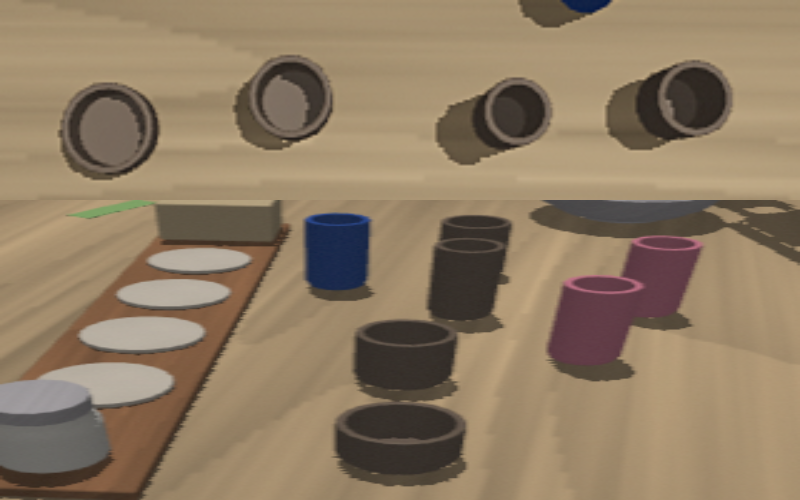

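```bash
cat >> h.py <<'E'
def potmask(f):
    hsv=cv2.cvtColor(f,cv2.COLOR_BGR2HSV).astype(int)
    m=((hsv[...,2]<145)&(hsv[...,0]<17)&(hsv[...,1]<95)).astype(np.uint8)*255
    m=cv2.morphologyEx(m,cv2.MORPH_OPEN,np.ones((2,2)))
    cs,_=cv2.findContours(m,cv2.RETR_EXTERNAL,cv2.CHAIN_APPROX_NONE)
    o=np.zeros_like(m); cv2.drawContours(o,[c for c in cs if cv2.contourArea(c)>150],-1,255,-1)
    return o
E
python3 - <<'E'
from h import *
T=dict(np.load("top0.npz"));S=dict(np.load("side0.npz"))
G=dict(cup=(.4362,.1916),tumbler=(.4564,.0696),vase=(.4457,-.0758),beaker=(.4561,-.1942))
for nm,c in(("top",T),("side",S)):
    m=potmask(c["frame"]); o=c["frame"].copy()
    for n in G:
        mm=m.copy()
        if nm=="side" and n in("beaker",): continue
        # isolate component
        u=proj(c,[[*G[n],DIM[n][0]*.8]])[0].astype(int)
        k,l=cv2.connectedComponents(m); mm=(l==l[u[1],u[0]]).astype(np.uint8)*255 if l[u[1],u[0]] else m
        p,i=fit(c,mm,G[n],*DIM[n]); print(nm,n,p.round(4),round(i,3))
        cv2.polylines(o,[np.round(cv2.convexHull(proj(c,sil(*p,*DIM[n])).astype(np.float32))).astype(int)],1,(0,255,0))
    cv2.imwrite(f"pics/fit_{nm}.png",np.vstack([cv2.resize(o[130:305,160:480],(800,437)),])if nm=="top" else cv2.resize(o[160:380,200:480],(800,600)))
    cv2.imwrite(f"pics/m_{nm}.png",m)
E
```

```text
top cup [0.4349 0.193 ] 0.954
top tumbler [0.4562 0.0686] 0.95
top vase [ 0.4457 -0.0785] 0.939
top beaker [ 0.4563 -0.1969] 0.946
side cup [0.4345 0.1951] 0.943
side tumbler [0.4557 0.0709] 0.934
side vase [ 0.4452 -0.0892] 0.759
```

View pics/fit_top.png

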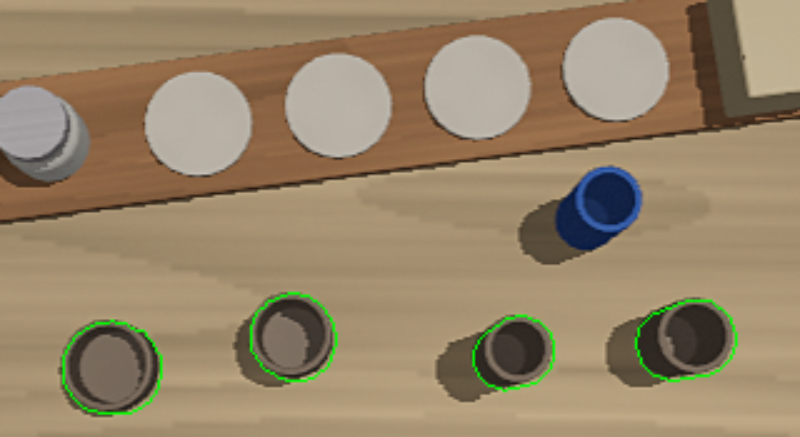

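View pics/fit_side.png

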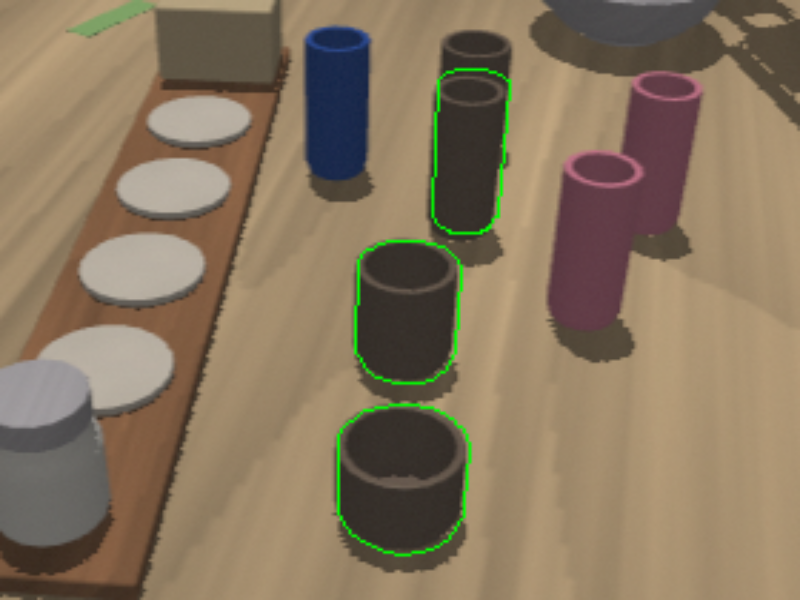

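The top fits match the outlines to about 2 mm (the side vase fit is spoiled by the overlap with the beaker). Next I work out the tool yaw that puts the jaws across the row, and the shifts.

```bash
cat >> h.py <<'E'
from scipy.spatial.transform import Rotation as Ro
def delta(s,xyz,yaw=-8.26):
    """turn (tool rotvec) to jaw yaw, and shift in the tool axes after the turn, mm"""
    R=Ro.from_rotvec(s["orientation"])
    best=None
    for y in (yaw,yaw+180):
        a=np.deg2rad(y); Y=np.array([np.cos(a),np.sin(a),0]);Z=np.array([0,0,-1.]);X=np.cross(Y,Z)
        D=Ro.from_matrix(np.c_[X,Y,Z]); rv=(R.inv()*D).as_rotvec()
        if best is None or np.linalg.norm(rv)<np.linalg.norm(best[0]): best=(rv,D)
    return best[0].round(4),(best[1].inv().apply(np.array(xyz)-s["tool_pos"])*1000).round(1)
E
python3 - <<'E'
from h import *; from plant import robot
T=dict(np.load("top0.npz"))
s=robot.read_state(); print(Ro.from_rotvec(s["orientation"]).as_matrix().round(3).tolist())
print(delta(s,(.4457,-.0785,.21)), delta(s,(.4457,-.0785,.075)))
for uv in[(315,323),(387,344),(402,210)]: print(back(T,uv,.105).round(3))
print(back(T,(585,320),.06))
E
```

```text
[[0.908, 0.419, -0.001], [0.419, -0.908, 0.001], [0.0, -0.001, -1.0]]
(array([-1.300e-03, -8.000e-04, -9.948e-01]), array([489.1, 125.7,  21.8])) (array([-1.300e-03, -8.000e-04, -9.948e-01]), array([489.1, 125.7, 156.8]))
[0.361 0.005 0.105]
[ 0.33  -0.109  0.105]
[ 0.543 -0.134  0.105]
[ 0.36837298 -0.44615996  0.06      ]
```

>>> step_arm:
  targets:
    - {"az": -0.1,"grip": 0}
    - {"az": -0.1}
    - {"az": -0.1}
    - {"az": -0.1}
    - {"az": -0.1}
    - {"az": -0.1}
    - {"az": -0.1}
    - {"az": -0.1}
    - {"az": -0.1}
    - {"az": -0.095}
  squeeze: 12

```text
schema error: expected keys tx, ty, tz, ax, ay, az, grip
```

>>> step_arm:
  targets:
    - {"tx": 25,"ty": 6}
    - {"tx": 25,"ty": 6}
    - {"tx": 25,"ty": 6}
    - {"tx": 25,"ty": 6}
    - {"tx": 25,"ty": 6}
    - {"tx": 25,"ty": 6}
    - {"tx": 25,"ty": 6}
    - {"tx": 25,"ty": 6}
    - {"tx": 25,"ty": 6}
    - {"tx": 25,"ty": 6}
    - {"tx": 25,"ty": 6}
    - {"tx": 25,"ty": 6}
    - {"tx": 25,"ty": 6}
    - {"tx": 25,"ty": 6}
    - {"tx": 25,"ty": 6}
    - {"tx": 25,"ty": 6}
    - {"tx": 25,"ty": 6}
    - {"tx": 25,"ty": 6}
    - {"tx": 25,"ty": 6}
    - {"tx": 14,"ty": 12}

```text
schema error: expected keys tx, ty, tz, ax, ay, az, grip
```

Run:
```python
from h import *; from plant import robot
c=robot.read_camera("wrist"); cv2.imwrite("pics/w1.png",c["frame"])
s=robot.read_state(); print(s["t"],s["tool_pos"],s["force"],s["q"],delta(s,(.4457,-.0785,.075)))
```

```text
0.2 [ 0.25101019 -0.54460623  0.23198212] [-0.02541568  0.30366583  0.34536041] [-1.22441247e+00  1.30893770e-01  1.48885143e+00  2.40776461e-05
  1.52300401e+00 -8.54117657e-02] (array([-1.000e-03, -7.000e-04, -9.948e-01]), array([489.2, 125.7, 157. ]))
```

View pics/w1.png

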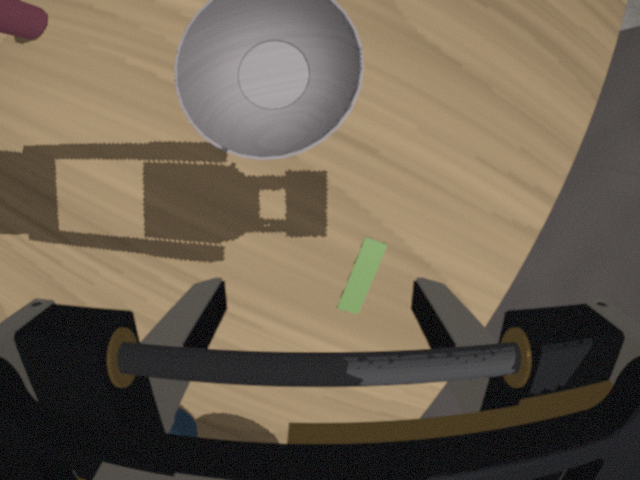

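All keys are needed in each row, so nothing moved; the wrist picture is unchanged. I'll resend.

>>> step_arm:
  targets:
    - {"tx": 0,"ty": 0,"tz": 0,"ax": 0,"ay": 0,"az": -0.1,"grip": 0}
    - {"tx": 0,"ty": 0,"tz": 0,"ax": 0,"ay": 0,"az": -0.1,"grip": 0}
    - {"tx": 0,"ty": 0,"tz": 0,"ax": 0,"ay": 0,"az": -0.1,"grip": 0}
    - {"tx": 0,"ty": 0,"tz": 0,"ax": 0,"ay": 0,"az": -0.1,"grip": 0}
    - {"tx": 0,"ty": 0,"tz": 0,"ax": 0,"ay": 0,"az": -0.1,"grip": 0}
    - {"tx": 0,"ty": 0,"tz": 0,"ax": 0,"ay": 0,"az": -0.1,"grip": 0}
    - {"tx": 0,"ty": 0,"tz": 0,"ax": 0,"ay": 0,"az": -0.1,"grip": 0}
    - {"tx": 0,"ty": 0,"tz": 0,"ax": 0,"ay": 0,"az": -0.1,"grip": 0}
    - {"tx": 0,"ty": 0,"tz": 0,"ax": 0,"ay": 0,"az": -0.1,"grip": 0}
    - {"tx": 0,"ty": 0,"tz": 0,"ax": 0,"ay": 0,"az": -0.095,"grip": 0}
    - {"tx": 0,"ty": 0,"tz": 0,"ax": 0,"ay": 0,"az": 0,"grip": 0}
  squeeze: 12

```text
t: 1.3
tool_pos: [0.251, -0.5448, 0.2323]
orientation: [-2.374, -2.057, -0.0]
force: [-0.7, 1.0, 0.4]
opening: 0.093
```

Run:
```python
from h import *; from plant import robot
s=robot.read_state(); print(s["t"],s["tool_pos"],s["force"],s["q"],s["dq"].round(2),delta(s,(.4457,-.0785,.075)))
```

```text
1.3 [ 0.25103579 -0.54479806  0.23234783] [-0.66589644  1.00580974  0.38820858] [-1.22443470e+00  1.30625193e-01  1.48847794e+00 -5.24007842e-05
  1.52301464e+00 -1.08190495e+00] [ 0.   -0.   -0.   -0.    0.    0.11] (array([-0.0003, -0.0004,  0.0016]), array([489.4, 125.7, 157.3]))
```

>>> step_arm:
  targets:
    - {"tx": 35,"ty": 9,"tz": 0,"ax": 0,"ay": 0,"az": 0,"grip": 0}
    - {"tx": 35,"ty": 9,"tz": 0,"ax": 0,"ay": 0,"az": 0,"grip": 0}
    - {"tx": 35,"ty": 9,"tz": 0,"ax": 0,"ay": 0,"az": 0,"grip": 0}
    - {"tx": 35,"ty": 9,"tz": 0,"ax": 0,"ay": 0,"az": 0,"grip": 0}
    - {"tx": 35,"ty": 9,"tz": 0,"ax": 0,"ay": 0,"az": 0,"grip": 0}
    - {"tx": 35,"ty": 9,"tz": 0,"ax": 0,"ay": 0,"az": 0,"grip": 0}
    - {"tx": 35,"ty": 9,"tz": 0,"ax": 0,"ay": 0,"az": 0,"grip": 0}
    - {"tx": 35,"ty": 9,"tz": 0,"ax": 0,"ay": 0,"az": 0,"grip": 0}
    - {"tx": 35,"ty": 9,"tz": 0,"ax": 0,"ay": 0,"az": 0,"grip": 0}
    - {"tx": 35,"ty": 9,"tz": 0,"ax": 0,"ay": 0,"az": 0,"grip": 0}
    - {"tx": 35,"ty": 9,"tz": 0,"ax": 0,"ay": 0,"az": 0,"grip": 0}
    - {"tx": 35,"ty": 9,"tz": 0,"ax": 0,"ay": 0,"az": 0,"grip": 0}
    - {"tx": 35,"ty": 9,"tz": 0,"ax": 0,"ay": 0,"az": 0,"grip": 0}
    - {"tx": 34,"ty": 9,"tz": 0,"ax": 0,"ay": 0,"az": 0,"grip": 0}
    - {"tx": 0,"ty": 0,"tz": 0,"ax": 0,"ay": 0,"az": 0,"grip": 0}
    - {"tx": 0,"ty": 0,"tz": 0,"ax": 0,"ay": 0,"az": 0,"grip": 0}

```text
t: 2.9
tool_pos: [0.446, -0.0786, 0.2326]
orientation: [-2.375, -2.056, 0.001]
force: [-0.4, 0.3, 0.1]
opening: 0.0927
```

Run:
```python
from h import *; from plant import robot
c=robot.read_camera("wrist"); cv2.imwrite("pics/w2.png",c["frame"]);np.savez("w2.npz",**c)
s=robot.read_state(); print(s["t"],s["tool_pos"],s["q"].round(2),delta(s,(.4457,-.0785,.075)))
```

```text
2.95 [ 0.44578942 -0.07930423  0.23251857] [-0.29 -0.28  1.88 -0.    1.54 -0.14] (array([-0.0004,  0.0004, -0.0007]), array([  0.8,  -0.2, 157.5]))
```

View pics/w2.png

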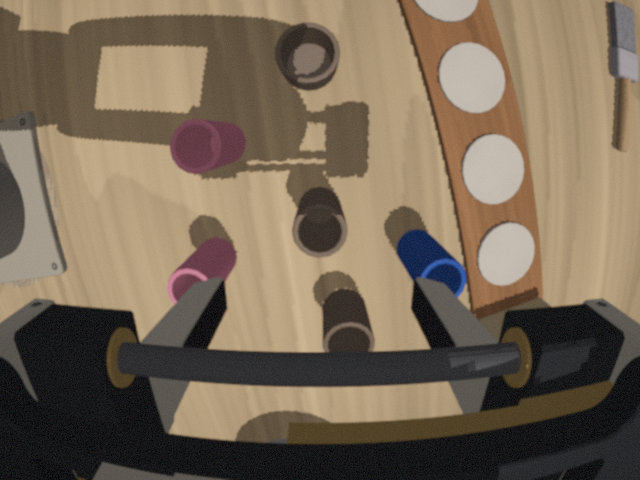

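The wrist view shows tumbler (308,55), a pot at (320,230), another at (348,330), and blue (440,275). I'll check which pot is which, and where the TCP projects.

Run:
```python
from h import *; from plant import robot
def fish(c,X):
    p=np.atleast_2d(X)@c["R"].T+c["t"]; r=np.hypot(p[:,0],p[:,1]); th=np.arctan2(r,p[:,2])
    return np.c_[c["fx"]*th*p[:,0]/r+c["cx"],c["fy"]*th*p[:,1]/r+c["cy"]]
c=dict(np.load("w2.npz")); s=robot.read_state()
o=c["frame"].copy()
G=dict(cup=(.4349,.193),tumbler=(.4562,.0686),vase=(.4457,-.0785),beaker=(.4563,-.1969))
a=np.linspace(0,6.28,60)
for n,g in G.items():
    h,r=DIM[n]
    q=fish(c,np.c_[g[0]+r*np.cos(a),g[1]+r*np.sin(a),0*a+h]); print(n,q.mean(0).round())
    cv2.polylines(o,[q.round().astype(int)],1,(0,255,0))
    q=fish(c,np.c_[g[0]+(r-.003)*np.cos(a),g[1]+(r-.003)*np.sin(a),0*a]); cv2.polylines(o,[q.round().astype(int)],1,(0,255,255))
for d in(0,.014): print("tcp",fish(c,s["tool_pos"]-[0,0,d]))
print("cam",-c["R"].T@c["t"])
cv2.imwrite("pics/w2o.png",o)
T=dict(np.load("top0.npz"));m=potmask(T["frame"])
for n in("vase","beaker"):
    for k in DIM: print(n,"as",k,fit(T,m,G[n],*DIM[k]))
```

```text
cup [266. -52.]
tumbler [305.  57.]
vase [318. 236.]
beaker [347. 348.]
tcp [[316.43239434 314.35216394]]
tcp [[316.61832549 301.15495349]]
cam [ 0.45826435 -0.00087823  0.38374357]
vase as vase (array([ 0.4457296 , -0.07842119]), np.float64(0.7701556852932464))
vase as beaker (array([ 0.44526389, -0.07878742]), np.float64(0.6986784140968723))
vase as tumbler (array([ 0.447575, -0.07925 ]), np.float64(0.6347319080827349))
vase as cup (array([ 0.45191144, -0.07870446]), np.float64(0.5681248401125317))
beaker as vase (array([ 0.45587374, -0.19431151]), np.float64(0.8111010112486756))
beaker as beaker (array([ 0.45643207, -0.19660275]), np.float64(0.8008942661756548))
beaker as tumbler (array([ 0.45663784, -0.19974873]), np.float64(0.7296806272709538))
beaker as cup (array([ 0.45980676, -0.2012251 ]), np.float64(0.6690628561409367))
```

View pics/w2o.png

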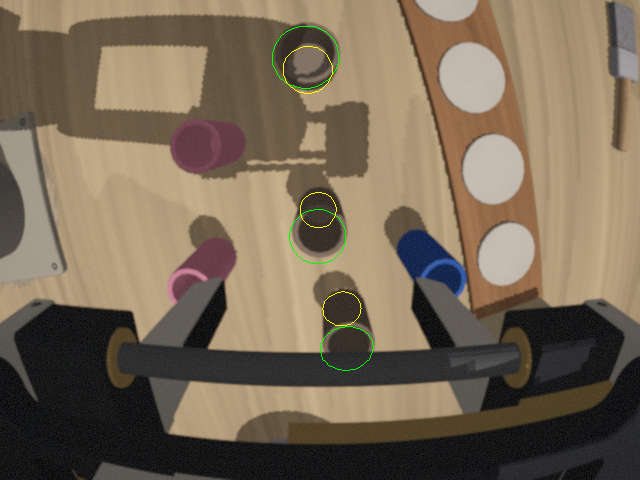

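Run:
```python
from h import *
import h
def fish(c,X):
    p=np.atleast_2d(X)@c["R"].T+c["t"]; r=np.hypot(p[:,0],p[:,1]); th=np.arctan2(r,p[:,2])
    return np.c_[c["fx"]*th*p[:,0]/r+c["cx"],c["fy"]*th*p[:,1]/r+c["cy"]]
T=dict(np.load("top0.npz"));m=potmask(T["frame"])
G=dict(cup=(.4349,.193),tumbler=(.4562,.0686),vase=(.4457,-.0785),beaker=(.4563,-.1969))
k,l=cv2.connectedComponents(m)
for n in G:
    u=proj(T,[[*G[n],DIM[n][0]*.8]])[0].astype(int); mm=(l==l[u[1],u[0]]).astype(np.uint8)*255
    for j in DIM: p,i=fit(T,mm,G[n],*DIM[j]); print(n,"as",j,p.round(4),round(i,3))
c=dict(np.load("w2.npz"));o=c["frame"][170:400,240:420]
v=cv2.resize(o,None,fx=2.5,fy=2.5,interpolation=cv2.INTER_CUBIC)
t=cv2.resize(T["frame"][240:300,330:465],None,fx=5,fy=5,interpolation=cv2.INTER_CUBIC)
cv2.imwrite("pics/w2z.png",cv2.convertScaleAbs(v,alpha=2)); cv2.imwrite("pics/t2z.png",cv2.convertScaleAbs(t,alpha=1.6))
```

```text
cup as vase [0.4312 0.1884] 0.741
cup as beaker [0.4327 0.1896] 0.843
cup as tumbler [0.4348 0.1909] 0.936
cup as cup [0.4349 0.193 ] 0.954
tumbler as vase [0.4573 0.0679] 0.754
tumbler as beaker [0.4565 0.0678] 0.895
tumbler as tumbler [0.4564 0.0688] 0.951
tumbler as cup [0.4592 0.0687] 0.829
vase as vase [ 0.4457 -0.0784] 0.939
vase as beaker [ 0.4453 -0.0788] 0.81
vase as tumbler [ 0.4476 -0.0792] 0.706
vase as cup [ 0.4519 -0.0787] 0.625
beaker as vase [ 0.4559 -0.1944] 0.921
beaker as beaker [ 0.4564 -0.1966] 0.946
beaker as tumbler [ 0.4562 -0.1998] 0.868
beaker as cup [ 0.4598 -0.2012] 0.801
```

View pics/w2z.png

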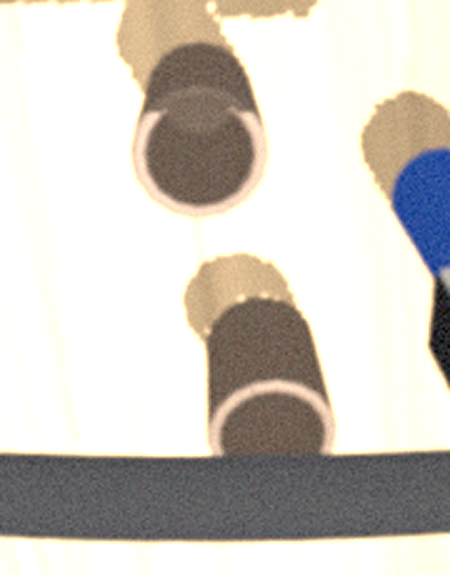

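View pics/t2z.png

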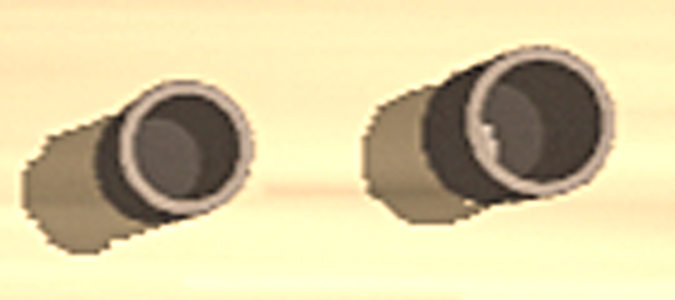

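Run:
```python
from h import *
def fback(c,uv,z):
    d=np.array([uv[0]-c["cx"],uv[1]-c["cy"]])/c["fx"]; th=np.hypot(*d); v=np.r_[d/th*np.sin(th),np.cos(th)]
    v=c["R"].T@v; o=-c["R"].T@c["t"]; return o+v*(z-o[2])/v[2]
S=dict(np.load("side0.npz"));W=dict(np.load("w2.npz"));T=dict(np.load("top0.npz"))
print("side",back(S,(364.5,193),.105)); print("wrist",fback(W,(320,229.2),.105)); print("top",back(T,(330+187/5,240+147/5),.105))
print("wrist beaker",fback(W,(349,346),.085),"tum",fback(W,(308,56),.065)); print("top beaker",back(T,(330+540/5,240+122/5),.085))
s=cv2.resize(S["frame"][160:260,330:400],None,fx=6,fy=6,interpolation=cv2.INTER_CUBIC); cv2.imwrite("pics/s2z.png",cv2.convertScaleAbs(s,alpha=2))
```

```text
side [ 0.44563405 -0.07761767  0.105     ]
wrist [ 0.44868077 -0.07272057  0.105     ]
top [ 0.44670296 -0.07800052  0.105     ]
wrist beaker [ 0.45903897 -0.19412507  0.085     ] tum [0.45881271 0.06828456 0.065     ]
top beaker [ 0.45708951 -0.19588933  0.085     ]
```

View pics/s2z.png

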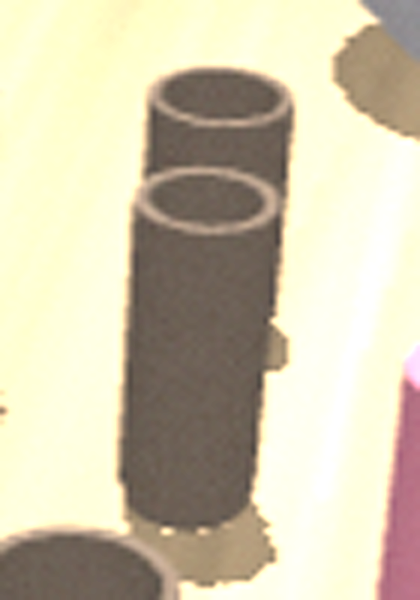

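Side and top agree on the vase at (0.446, -0.078), and the rim sizes confirm which pot is which. Descending.

>>> step_arm:
  targets:
    - {"tx": 2,"ty": 0,"tz": 20,"ax": 0,"ay": 0,"az": 0,"grip": 0}
    - {"tx": 0,"ty": 0,"tz": 20,"ax": 0,"ay": 0,"az": 0,"grip": 0}
    - {"tx": 0,"ty": 0,"tz": 20,"ax": 0,"ay": 0,"az": 0,"grip": 0}
    - {"tx": 0,"ty": 0,"tz": 20,"ax": 0,"ay": 0,"az": 0,"grip": 0}
    - {"tx": 0,"ty": 0,"tz": 20,"ax": 0,"ay": 0,"az": 0,"grip": 0}
    - {"tx": 0,"ty": 0,"tz": 20,"ax": 0,"ay": 0,"az": 0,"grip": 0}
    - {"tx": 0,"ty": 0,"tz": 20,"ax": 0,"ay": 0,"az": 0,"grip": 0}
    - {"tx": 0,"ty": 0,"tz": 17,"ax": 0,"ay": 0,"az": 0,"grip": 0}
    - {"tx": 0,"ty": 0,"tz": 0,"ax": 0,"ay": 0,"az": 0,"grip": 0}
    - {"tx": 0,"ty": 0,"tz": 0,"ax": 0,"ay": 0,"az": 0,"grip": 0}

```text
t: 3.95
tool_pos: [0.4459, -0.078, 0.0758]
orientation: [-2.377, -2.053, 0.001]
force: [0.6, 0.5, -0.1]
opening: 0.0931
```

>>> step_arm:
  targets:
    - {"tx": 0,"ty": 0,"tz": 0,"ax": 0,"ay": 0,"az": 0,"grip": 60}
    - {"tx": 0,"ty": 0,"tz": 0,"ax": 0,"ay": 0,"az": 0,"grip": 90}
    - {"tx": 0,"ty": 0,"tz": 0,"ax": 0,"ay": 0,"az": 0,"grip": 110}
    - {"tx": 0,"ty": 0,"tz": 0,"ax": 0,"ay": 0,"az": 0,"grip": 125}
    - {"tx": 0,"ty": 0,"tz": 0,"ax": 0,"ay": 0,"az": 0,"grip": 140}
    - {"tx": 0,"ty": 0,"tz": 0,"ax": 0,"ay": 0,"az": 0,"grip": 155}
    - {"tx": 0,"ty": 0,"tz": 0,"ax": 0,"ay": 0,"az": 0,"grip": 170}
    - {"tx": 0,"ty": 0,"tz": 0,"ax": 0,"ay": 0,"az": 0,"grip": 170}
    - {"tx": 0,"ty": 0,"tz": 0,"ax": 0,"ay": 0,"az": 0,"grip": 170}
    - {"tx": 0,"ty": 0,"tz": 0,"ax": 0,"ay": 0,"az": 0,"grip": 170}
  squeeze: 12

```text
t: 4.95
tool_pos: [0.4463, -0.0771, 0.0756]
orientation: [-2.375, -2.056, -0.0]
force: [1.7, 0.2, -1.0]
opening: 0.0439
```

Run:
```python
from h import *; from plant import robot
c=robot.read_camera("side"); cv2.imwrite("pics/s3.png",c["frame"][100:400,150:550])
s=robot.read_state(); print(s["t"],s["tool_pos"],s["force"],s["opening"])
```

```text
5.0 [ 0.44631916 -0.07709052  0.07564171] [ 0.50915632 -0.3169973   0.22703335] 0.04437158816133962
```

View pics/s3.png

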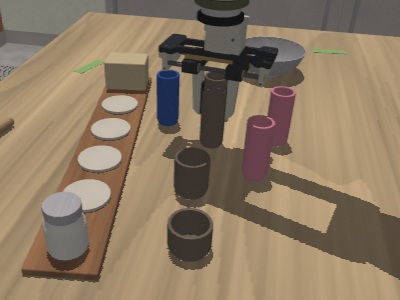

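The gripper holds the vase (opening 44 mm). Lifting it clear of the blue vase, then going over the disc by the brick.

>>> step_arm:
  targets:
    - {"tx": 0,"ty": 0,"tz": -5,"ax": 0,"ay": 0,"az": 0,"grip": 170}
    - {"tx": 0,"ty": 0,"tz": -10,"ax": 0,"ay": 0,"az": 0,"grip": 170}
    - {"tx": 0,"ty": 0,"tz": -20,"ax": 0,"ay": 0,"az": 0,"grip": 170}
    - {"tx": 0,"ty": 0,"tz": -20,"ax": 0,"ay": 0,"az": 0,"grip": 170}
    - {"tx": 0,"ty": 0,"tz": -20,"ax": 0,"ay": 0,"az": 0,"grip": 170}
    - {"tx": 0,"ty": 0,"tz": -20,"ax": 0,"ay": 0,"az": 0,"grip": 170}
    - {"tx": 0,"ty": 0,"tz": -20,"ax": 0,"ay": 0,"az": 0,"grip": 170}
    - {"tx": 0,"ty": 0,"tz": -15,"ax": 0,"ay": 0,"az": 0,"grip": 170}
    - {"tx": 0,"ty": 0,"tz": -5,"ax": 0,"ay": 0,"az": 0,"grip": 170}
    - {"tx": 0,"ty": 0,"tz": 0,"ax": 0,"ay": 0,"az": 0,"grip": 170}

```text
t: 6.0
tool_pos: [0.4467, -0.0772, 0.2114]
orientation: [2.375, 2.055, 0.001]
force: [-0.2, -0.9, -3.0]
opening: 0.0448
```

>>> step_arm:
  targets:
    - {"tx": -2,"ty": 8,"tz": 0,"ax": 0,"ay": 0,"az": 0,"grip": 170}
    - {"tx": -4,"ty": 16,"tz": 0,"ax": 0,"ay": 0,"az": 0,"grip": 170}
    - {"tx": -5,"ty": 20,"tz": 0,"ax": 0,"ay": 0,"az": 0,"grip": 170}
    - {"tx": -5,"ty": 20,"tz": 0,"ax": 0,"ay": 0,"az": 0,"grip": 170}
    - {"tx": -5,"ty": 20,"tz": 0,"ax": 0,"ay": 0,"az": 0,"grip": 170}
    - {"tx": -5,"ty": 20,"tz": 0,"ax": 0,"ay": 0,"az": 0,"grip": 170}
    - {"tx": -5,"ty": 20,"tz": 0,"ax": 0,"ay": 0,"az": 0,"grip": 170}
    - {"tx": -5,"ty": 20,"tz": 0,"ax": 0,"ay": 0,"az": 0,"grip": 170}
    - {"tx": -5,"ty": 20,"tz": 0,"ax": 0,"ay": 0,"az": 0,"grip": 170}
    - {"tx": -4,"ty": 20,"tz": 0,"ax": 0,"ay": 0,"az": 0,"grip": 170}
    - {"tx": -3,"ty": 18,"tz": 0,"ax": 0,"ay": 0,"az": 0,"grip": 170}
    - {"tx": -2,"ty": 10,"tz": 0,"ax": 0,"ay": 0,"az": 0,"grip": 170}
    - {"tx": 0,"ty": 4,"tz": 0,"ax": 0,"ay": 0,"az": 0,"grip": 170}
    - {"tx": 0,"ty": 0,"tz": 0,"ax": 0,"ay": 0,"az": 0,"grip": 170}
    - {"tx": 0,"ty": 0,"tz": 0,"ax": 0,"ay": 0,"az": 0,"grip": 170}

```text
t: 7.5
tool_pos: [0.6523, -0.1573, 0.2097]
orientation: [-2.374, -2.055, 0.001]
force: [-0.5, 0.2, -2.5]
opening: 0.0443
```

Run:
```python
from h import *; from plant import robot
c=robot.read_camera("side"); cv2.imwrite("pics/s4.png",c["frame"][60:360,150:550])
s=robot.read_state(); print(s["t"],s["tool_pos"],s["force"],s["opening"],delta(s,(.6525,-.1574,.0955)))
```

```text
7.55 [ 0.65236073 -0.15734056  0.21008066] [ 0.43488131  0.58532427 -2.80907034] 0.04400803156011746 (array([-0.001 , -0.0002,  0.0003]), array([-0.000e+00,  1.000e-01,  1.146e+02]))
```

View pics/s4.png

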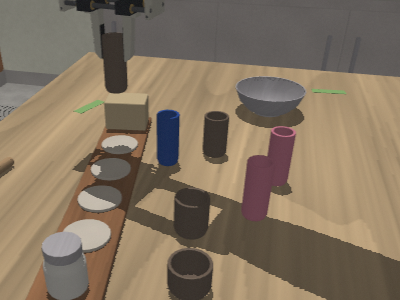

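>>> step_arm:
  targets:
    - {"tx": 0,"ty": 0,"tz": 10,"ax": 0,"ay": 0,"az": 0,"grip": 170}
    - {"tx": 0,"ty": 0,"tz": 15,"ax": 0,"ay": 0,"az": 0,"grip": 170}
    - {"tx": 0,"ty": 0,"tz": 15,"ax": 0,"ay": 0,"az": 0,"grip": 170}
    - {"tx": 0,"ty": 0,"tz": 15,"ax": 0,"ay": 0,"az": 0,"grip": 170}
    - {"tx": 0,"ty": 0,"tz": 15,"ax": 0,"ay": 0,"az": 0,"grip": 170}
    - {"tx": 0,"ty": 0,"tz": 15,"ax": 0,"ay": 0,"az": 0,"grip": 170}
    - {"tx": 0,"ty": 0,"tz": 10,"ax": 0,"ay": 0,"az": 0,"grip": 170}
    - {"tx": 0,"ty": 0,"tz": 8,"ax": 0,"ay": 0,"az": 0,"grip": 170}
    - {"tx": 0,"ty": 0,"tz": 4,"ax": 0,"ay": 0,"az": 0,"grip": 170}
    - {"tx": 0,"ty": 0,"tz": 2,"ax": 0,"ay": 0,"az": 0,"grip": 170}
    - {"tx": 0,"ty": 0,"tz": 0,"ax": 0,"ay": 0,"az": 0,"grip": 170}
    - {"tx": 0,"ty": 0,"tz": 0,"ax": 0,"ay": 0,"az": 0,"grip": 170}

```text
t: 8.75
tool_pos: [0.6534, -0.1577, 0.1024]
orientation: [2.375, 2.055, 0.001]
force: [-0.1, -1.3, -3.2]
opening: 0.0439
```

Run:
```python
from h import *; from plant import robot
c=robot.read_camera("side"); cv2.imwrite("pics/s5.png",cv2.resize(c["frame"][150:250,220:360],(800,570)))
c=robot.read_camera("top"); cv2.imwrite("pics/t5.png",cv2.resize(c["frame"][80:230,330:530],(800,600)))
s=robot.read_state(); print(s["t"],s["tool_pos"],s["force"],s["opening"],delta(s,(.6525,-.1574,.0936)))
```

```text
8.85 [ 0.65329546 -0.15771126  0.10239727] [-0.04625339 -0.06646343 -2.78080066] 0.04441338970051871 (array([0.0011, 0.0002, 0.0002]), array([ 0.2, -0.8,  8.8]))
```

View pics/s5.png

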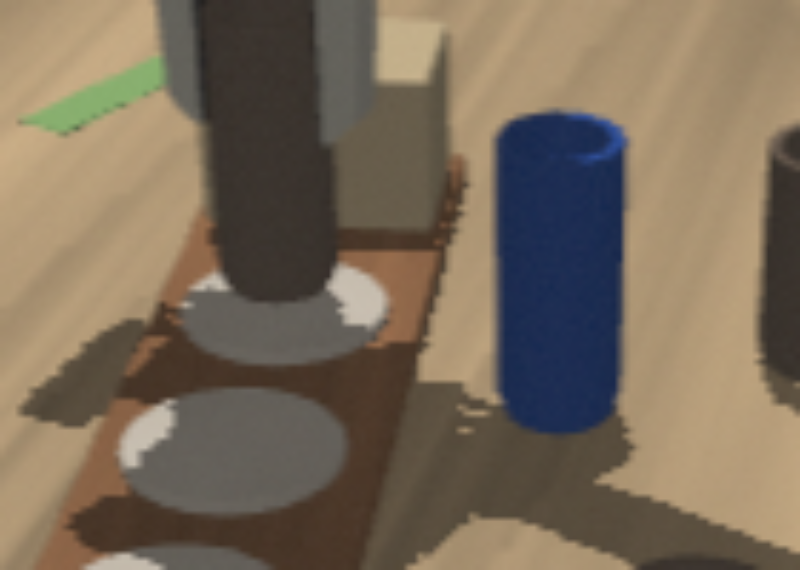

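View pics/t5.png

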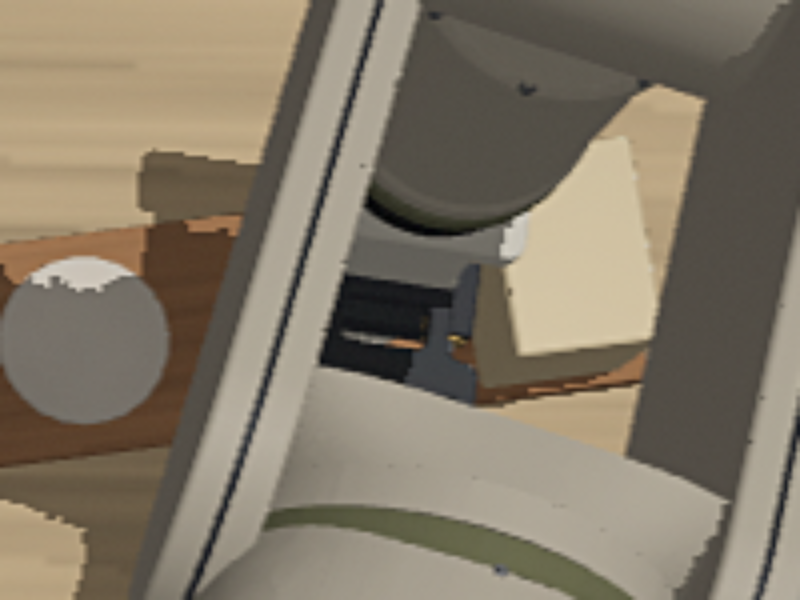

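The side view shows the vase upright about 9 mm above the disc and centred on it. Setting it down slowly.

>>> step_arm:
  targets:
    - {"tx": 0,"ty": -0.7,"tz": 2,"ax": 0,"ay": 0,"az": 0,"grip": 170}
    - {"tx": 0,"ty": 0,"tz": 1.5,"ax": 0,"ay": 0,"az": 0,"grip": 170}
    - {"tx": 0,"ty": 0,"tz": 1,"ax": 0,"ay": 0,"az": 0,"grip": 170}
    - {"tx": 0,"ty": 0,"tz": 1,"ax": 0,"ay": 0,"az": 0,"grip": 170}
    - {"tx": 0,"ty": 0,"tz": 0.5,"ax": 0,"ay": 0,"az": 0,"grip": 170}
    - {"tx": 0,"ty": 0,"tz": 0.5,"ax": 0,"ay": 0,"az": 0,"grip": 170}
    - {"tx": 0,"ty": 0,"tz": 0.5,"ax": 0,"ay": 0,"az": 0,"grip": 170}
    - {"tx": 0,"ty": 0,"tz": 0,"ax": 0,"ay": 0,"az": 0,"grip": 170}

```text
t: 9.65
tool_pos: [0.6521, -0.1575, 0.0946]
orientation: [-2.375, -2.056, 0.0]
force: [-0.2, -0.2, -2.6]
opening: 0.0445
```

>>> step_arm:
  targets:
    - {"tx": 0,"ty": 0,"tz": 0.5,"ax": 0,"ay": 0,"az": 0,"grip": 170}
    - {"tx": 0,"ty": 0,"tz": 0.3,"ax": 0,"ay": 0,"az": 0,"grip": 170}
    - {"tx": 0,"ty": 0,"tz": 0,"ax": 0,"ay": 0,"az": 0,"grip": 170}

```text
t: 9.95
tool_pos: [0.6521, -0.1574, 0.0938]
orientation: [-2.375, -2.056, 0.0]
force: [0.0, -0.1, -2.5]
opening: 0.044
```

>>> step_arm:
  targets:
    - {"tx": 0,"ty": 0,"tz": 0.3,"ax": 0,"ay": 0,"az": 0,"grip": 170}
    - {"tx": 0,"ty": 0,"tz": 0.2,"ax": 0,"ay": 0,"az": 0,"grip": 170}
    - {"tx": 0,"ty": 0,"tz": 0,"ax": 0,"ay": 0,"az": 0,"grip": 170}

```text
t: 10.25
tool_pos: [0.6523, -0.1575, 0.0937]
orientation: [2.375, 2.056, 0.0]
force: [-1.0, 0.2, 0.1]
opening: 0.0441
```

The weight is off the gripper, so the vase is on the disc. Releasing.

>>> step_arm:
  targets:
    - {"tx": 0,"ty": 0,"tz": 0,"ax": 0,"ay": 0,"az": 0,"grip": 128}
    - {"tx": 0,"ty": 0,"tz": 0,"ax": 0,"ay": 0,"az": 0,"grip": 115}
    - {"tx": 0,"ty": 0,"tz": 0,"ax": 0,"ay": 0,"az": 0,"grip": 90}
    - {"tx": 0,"ty": 0,"tz": 0,"ax": 0,"ay": 0,"az": 0,"grip": 40}
    - {"tx": 0,"ty": 0,"tz": 0,"ax": 0,"ay": 0,"az": 0,"grip": 0}
    - {"tx": 0,"ty": 0,"tz": 0,"ax": 0,"ay": 0,"az": 0,"grip": 0}

```text
t: 10.85
tool_pos: [0.6522, -0.1575, 0.0933]
orientation: [2.375, 2.056, 0.0]
force: [0.3, -0.4, 0.6]
opening: 0.0783
```

>>> step_arm:
  targets:
    - {"tx": 0,"ty": 0,"tz": -5,"ax": 0,"ay": 0,"az": 0,"grip": 0}
    - {"tx": 0,"ty": 0,"tz": -15,"ax": 0,"ay": 0,"az": 0,"grip": 0}
    - {"tx": 0,"ty": 0,"tz": -25,"ax": 0,"ay": 0,"az": 0,"grip": 0}
    - {"tx": 0,"ty": 0,"tz": -25,"ax": 0,"ay": 0,"az": 0,"grip": 0}
    - {"tx": 0,"ty": 0,"tz": -25,"ax": 0,"ay": 0,"az": 0,"grip": 0}
    - {"tx": 0,"ty": 0,"tz": -20,"ax": 0,"ay": 0,"az": 0,"grip": 0}
    - {"tx": 0,"ty": 0,"tz": 0,"ax": 0,"ay": 0,"az": 0,"grip": 0}

```text
t: 11.55
tool_pos: [0.6545, -0.1582, 0.2143]
orientation: [2.37, 2.051, 0.007]
force: [0.5, -0.4, -0.3]
opening: 0.0933
```

Run:
```python
from h import *; from plant import robot
c=robot.read_camera("side"); cv2.imwrite("pics/s6.png",c["frame"][60:360,150:550])
s=robot.read_state(); print(s["t"],s["tool_pos"],s["force"],s["opening"],delta(s,(.4567,-.196,.155)))
print(proj(c,[[.6525,-.1574,.018],[.6525,-.1574,.123]]).round(1))
```

```text
11.6 [ 0.65356558 -0.15790318  0.2115573 ] [ 0.03100883 -0.27494018 -0.19139044] 0.09333427554167997 (array([0.0051, 0.0009, 0.0002]), array([ -66. , -189.4,   56.6]))
[[269.  203.1]
 [266.3 155.6]]
```

View pics/s6.png

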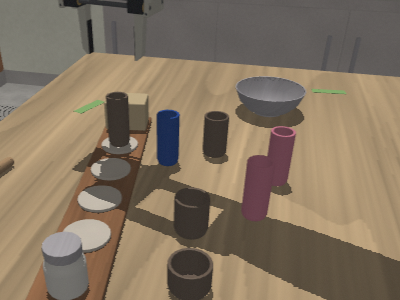

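The vase stands upright on its disc at (118,120) in the crop. Beaker next.

>>> step_arm:
  targets:
    - {"tx": -3,"ty": -9,"tz": 0,"ax": 0,"ay": 0,"az": 0,"grip": 0}
    - {"tx": -7,"ty": -20,"tz": 0,"ax": 0,"ay": 0,"az": 0,"grip": 0}
    - {"tx": -7,"ty": -20,"tz": 0,"ax": 0,"ay": 0,"az": 0,"grip": 0}
    - {"tx": -7,"ty": -20,"tz": 0,"ax": 0,"ay": 0,"az": 0,"grip": 0}
    - {"tx": -7,"ty": -20,"tz": 0,"ax": 0,"ay": 0,"az": 0,"grip": 0}
    - {"tx": -7,"ty": -20,"tz": 0,"ax": 0,"ay": 0,"az": 0,"grip": 0}
    - {"tx": -7,"ty": -20,"tz": 0,"ax": 0,"ay": 0,"az": 0,"grip": 0}
    - {"tx": -7,"ty": -20,"tz": 0,"ax": 0,"ay": 0,"az": 0,"grip": 0}
    - {"tx": -7,"ty": -20,"tz": 0,"ax": 0,"ay": 0,"az": 0,"grip": 0}
    - {"tx": -5,"ty": -14,"tz": 0,"ax": 0,"ay": 0,"az": 0,"grip": 0}
    - {"tx": -2,"ty": -6,"tz": 0,"ax": 0,"ay": 0,"az": 0,"grip": 0}
    - {"tx": 0,"ty": 0,"tz": 0,"ax": 0,"ay": 0,"az": 0,"grip": 0}
    - {"tx": 0,"ty": 0,"tz": 0,"ax": 0,"ay": 0,"az": 0,"grip": 0}
    - {"tx": 0,"ty": 0,"tz": 0,"ax": 0,"ay": 0,"az": 0,"grip": 0}

```text
t: 13.0
tool_pos: [0.456, -0.1955, 0.2081]
orientation: [-2.375, -2.056, -0.0]
force: [0.4, -0.5, -0.4]
opening: 0.0928
```

Run:
```python
from h import *; from plant import robot
c=robot.read_camera("top"); cv2.imwrite("pics/t6.png",c["frame"]); np.savez("top6.npz",**c)
s=robot.read_state(); print(s["t"],s["tool_pos"],s["force"],delta(s,(.4567,-.196,.055)))
```

```text
13.05 [ 0.45606922 -0.19549703  0.20814794] [ 1.03364185 -0.17099568 -0.07921115] (array([-0.0002, -0.0002,  0.0006]), array([ -0.4,   0.7, 153.1]))
```

View pics/t6.png

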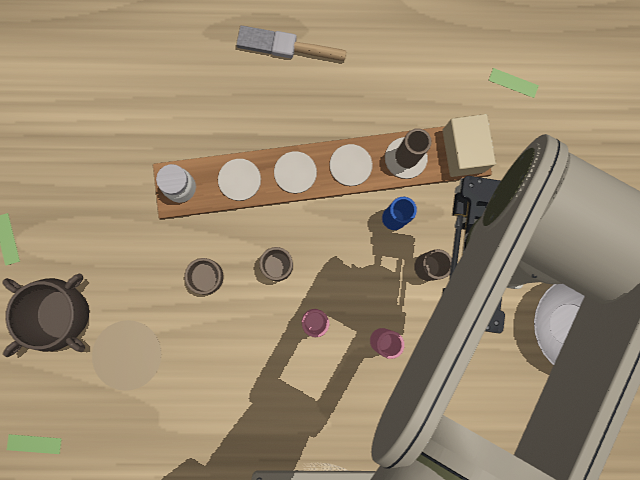

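>>> step_arm:
  targets:
    - {"tx": 0,"ty": 0.5,"tz": 20,"ax": 0,"ay": 0,"az": 0,"grip": 0}
    - {"tx": 0,"ty": 0,"tz": 20,"ax": 0,"ay": 0,"az": 0,"grip": 0}
    - {"tx": 0,"ty": 0,"tz": 20,"ax": 0,"ay": 0,"az": 0,"grip": 0}
    - {"tx": 0,"ty": 0,"tz": 20,"ax": 0,"ay": 0,"az": 0,"grip": 0}
    - {"tx": 0,"ty": 0,"tz": 20,"ax": 0,"ay": 0,"az": 0,"grip": 0}
    - {"tx": 0,"ty": 0,"tz": 20,"ax": 0,"ay": 0,"az": 0,"grip": 0}
    - {"tx": 0,"ty": 0,"tz": 20,"ax": 0,"ay": 0,"az": 0,"grip": 0}
    - {"tx": 0,"ty": 0,"tz": 13,"ax": 0,"ay": 0,"az": 0,"grip": 0}
    - {"tx": 0,"ty": 0,"tz": 0,"ax": 0,"ay": 0,"az": 0,"grip": 0}
    - {"tx": 0,"ty": 0,"tz": 0,"ax": 0,"ay": 0,"az": 0,"grip": 0}

```text
t: 14.05
tool_pos: [0.4564, -0.1957, 0.0556]
orientation: [-2.375, -2.056, 0.0]
force: [0.1, 1.3, 0.1]
opening: 0.093
```

>>> step_arm:
  targets:
    - {"tx": 0,"ty": 0,"tz": 0,"ax": 0,"ay": 0,"az": 0,"grip": 60}
    - {"tx": 0,"ty": 0,"tz": 0,"ax": 0,"ay": 0,"az": 0,"grip": 80}
    - {"tx": 0,"ty": 0,"tz": 0,"ax": 0,"ay": 0,"az": 0,"grip": 95}
    - {"tx": 0,"ty": 0,"tz": 0,"ax": 0,"ay": 0,"az": 0,"grip": 110}
    - {"tx": 0,"ty": 0,"tz": 0,"ax": 0,"ay": 0,"az": 0,"grip": 125}
    - {"tx": 0,"ty": 0,"tz": 0,"ax": 0,"ay": 0,"az": 0,"grip": 140}
    - {"tx": 0,"ty": 0,"tz": 0,"ax": 0,"ay": 0,"az": 0,"grip": 155}
    - {"tx": 0,"ty": 0,"tz": 0,"ax": 0,"ay": 0,"az": 0,"grip": 155}
    - {"tx": 0,"ty": 0,"tz": 0,"ax": 0,"ay": 0,"az": 0,"grip": 155}
    - {"tx": 0,"ty": 0,"tz": 0,"ax": 0,"ay": 0,"az": 0,"grip": 155}

```text
t: 15.05
tool_pos: [0.4564, -0.1958, 0.0555]
orientation: [2.375, 2.056, 0.0]
force: [1.5, -0.0, 1.7]
opening: 0.0498
```

Run:
```python
from h import *; from plant import robot
s=robot.read_state(); print(s["t"],s["tool_pos"],s["force"],s["opening"],delta(s,(.6383,-.0583,.205)))
T=dict(np.load("top6.npz")); m=potmask(T["frame"])
k,l=cv2.connectedComponents(m); mm=(l==l[140,416]).astype(np.uint8)*255
print(fit(T,mm,(.6525,-.1574),*DIM["vase"],z0=.018))
```

```text
15.05 [ 0.45635954 -0.19579297  0.05548457] [ 1.52226606 -0.04572971  1.71935457] 0.04984190062515606 (array([0.0004, 0.0001, 0.0002]), array([ 162.2,  160.3, -149.5]))
(array([ 0.65133792, -0.15892214]), np.float64(0.896054488556121))
```

Vase fitted within about 2 mm of its disc centre. The beaker is gripped (50 mm); lifting and carrying it.

>>> step_arm:
  targets:
    - {"tx": 0,"ty": 0,"tz": -5,"ax": 0,"ay": 0,"az": 0,"grip": 155}
    - {"tx": 0,"ty": 0,"tz": -10,"ax": 0,"ay": 0,"az": 0,"grip": 155}
    - {"tx": 0,"ty": 0,"tz": -20,"ax": 0,"ay": 0,"az": 0,"grip": 155}
    - {"tx": 0,"ty": 0,"tz": -20,"ax": 0,"ay": 0,"az": 0,"grip": 155}
    - {"tx": 0,"ty": 0,"tz": -20,"ax": 0,"ay": 0,"az": 0,"grip": 155}
    - {"tx": 0,"ty": 0,"tz": -20,"ax": 0,"ay": 0,"az": 0,"grip": 155}
    - {"tx": 0,"ty": 0,"tz": -20,"ax": 0,"ay": 0,"az": 0,"grip": 155}
    - {"tx": 0,"ty": 0,"tz": -20,"ax": 0,"ay": 0,"az": 0,"grip": 155}
    - {"tx": 0,"ty": 0,"tz": -10,"ax": 0,"ay": 0,"az": 0,"grip": 155}
    - {"tx": 0,"ty": 0,"tz": -5,"ax": 0,"ay": 0,"az": 0,"grip": 155}
    - {"tx": 0,"ty": 0,"tz": 0,"ax": 0,"ay": 0,"az": 0,"grip": 155}

```text
t: 16.15
tool_pos: [0.4563, -0.1958, 0.2057]
orientation: [2.375, 2.055, 0.0]
force: [0.4, -0.7, -1.4]
opening: 0.05
```

>>> step_arm:
  targets:
    - {"tx": 6,"ty": 6,"tz": 0,"ax": 0,"ay": 0,"az": 0,"grip": 155}
    - {"tx": 12,"ty": 12,"tz": 0,"ax": 0,"ay": 0,"az": 0,"grip": 155}
    - {"tx": 18,"ty": 18,"tz": 0,"ax": 0,"ay": 0,"az": 0,"grip": 155}
    - {"tx": 18,"ty": 18,"tz": 0,"ax": 0,"ay": 0,"az": 0,"grip": 155}
    - {"tx": 18,"ty": 18,"tz": 0,"ax": 0,"ay": 0,"az": 0,"grip": 155}
    - {"tx": 18,"ty": 18,"tz": 0,"ax": 0,"ay": 0,"az": 0,"grip": 155}
    - {"tx": 18,"ty": 18,"tz": 0,"ax": 0,"ay": 0,"az": 0,"grip": 155}
    - {"tx": 18,"ty": 18,"tz": 0,"ax": 0,"ay": 0,"az": 0,"grip": 155}
    - {"tx": 18,"ty": 16,"tz": 0,"ax": 0,"ay": 0,"az": 0,"grip": 155}
    - {"tx": 10,"ty": 10,"tz": 0,"ax": 0,"ay": 0,"az": 0,"grip": 155}
    - {"tx": 5,"ty": 5,"tz": 0,"ax": 0,"ay": 0,"az": 0,"grip": 155}
    - {"tx": 3,"ty": 3,"tz": 0,"ax": 0,"ay": 0,"az": 0,"grip": 155}
    - {"tx": 0,"ty": 0,"tz": 0,"ax": 0,"ay": 0,"az": 0,"grip": 155}
    - {"tx": 0,"ty": 0,"tz": 0,"ax": 0,"ay": 0,"az": 0,"grip": 155}
    - {"tx": 0,"ty": 0,"tz": 0,"ax": 0,"ay": 0,"az": 0,"grip": 155}

```text
t: 17.65
tool_pos: [0.6374, -0.0589, 0.2054]
orientation: [2.376, 2.055, -0.0]
force: [-0.4, -0.3, -1.9]
opening: 0.05
```

Run:
```python
from h import *; from plant import robot
c=robot.read_camera("side"); cv2.imwrite("pics/s7.png",c["frame"][60:360,150:550])
s=robot.read_state(); print(s["t"],s["tool_pos"],s["force"],s["opening"],delta(s,(.6383,-.0583,.0735)))
```

```text
17.7 [ 0.63743893 -0.05890101  0.2054944 ] [ 0.4226013   0.66367379 -1.23953291] 0.049907512851896 (array([ 0.0001,  0.0001, -0.0006]), array([  0.7,   0.8, 132. ]))
```

View pics/s7.png

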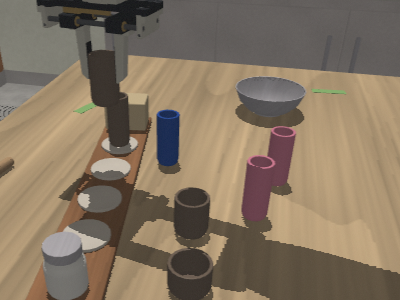

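The beaker is held upright above the second disc from the brick. Lowering it.

>>> step_arm:
  targets:
    - {"tx": 0.5,"ty": 0.7,"tz": 10,"ax": 0,"ay": 0,"az": 0,"grip": 155}
    - {"tx": 0,"ty": 0,"tz": 18,"ax": 0,"ay": 0,"az": 0,"grip": 155}
    - {"tx": 0,"ty": 0,"tz": 18,"ax": 0,"ay": 0,"az": 0,"grip": 155}
    - {"tx": 0,"ty": 0,"tz": 18,"ax": 0,"ay": 0,"az": 0,"grip": 155}
    - {"tx": 0,"ty": 0,"tz": 18,"ax": 0,"ay": 0,"az": 0,"grip": 155}
    - {"tx": 0,"ty": 0,"tz": 18,"ax": 0,"ay": 0,"az": 0,"grip": 155}
    - {"tx": 0,"ty": 0,"tz": 10,"ax": 0,"ay": 0,"az": 0,"grip": 155}
    - {"tx": 0,"ty": 0,"tz": 7,"ax": 0,"ay": 0,"az": 0,"grip": 155}
    - {"tx": 0,"ty": 0,"tz": 4,"ax": 0,"ay": 0,"az": 0,"grip": 155}
    - {"tx": 0,"ty": 0,"tz": 3,"ax": 0,"ay": 0,"az": 0,"grip": 155}
    - {"tx": 0,"ty": 0,"tz": 2,"ax": 0,"ay": 0,"az": 0,"grip": 155}
    - {"tx": 0,"ty": 0,"tz": 1,"ax": 0,"ay": 0,"az": 0,"grip": 155}
    - {"tx": 0,"ty": 0,"tz": 0,"ax": 0,"ay": 0,"az": 0,"grip": 155}
    - {"tx": 0,"ty": 0,"tz": 0,"ax": 0,"ay": 0,"az": 0,"grip": 155}

```text
t: 19.1
tool_pos: [0.6387, -0.058, 0.0787]
orientation: [2.375, 2.056, 0.001]
force: [-0.1, -0.6, -1.8]
opening: 0.0499
```

Run:
```python
from h import *; from plant import robot
s=robot.read_state(); print(s["t"],s["tool_pos"],s["force"],s["opening"],delta(s,(.6383,-.0583,.0735)))
```

```text
19.1 [ 0.63874822 -0.05799187  0.07872259] [-0.117099   -0.58129767 -1.8480836 ] 0.04990879525884881 (array([0.0006, 0.    , 0.0002]), array([-0.4, -0.4,  5.2]))
```

>>> step_arm:
  targets:
    - {"tx": -0.2,"ty": -0.3,"tz": 1,"ax": 0,"ay": 0,"az": 0,"grip": 155}
    - {"tx": 0,"ty": 0,"tz": 1,"ax": 0,"ay": 0,"az": 0,"grip": 155}
    - {"tx": 0,"ty": 0,"tz": 0.7,"ax": 0,"ay": 0,"az": 0,"grip": 155}
    - {"tx": 0,"ty": 0,"tz": 0.5,"ax": 0,"ay": 0,"az": 0,"grip": 155}
    - {"tx": 0,"ty": 0,"tz": 0.4,"ax": 0,"ay": 0,"az": 0,"grip": 155}
    - {"tx": 0,"ty": 0,"tz": 0,"ax": 0,"ay": 0,"az": 0,"grip": 155}
    - {"tx": 0,"ty": 0,"tz": 0,"ax": 0,"ay": 0,"az": 0,"grip": 155}

```text
t: 19.8
tool_pos: [0.6382, -0.0581, 0.0747]
orientation: [-2.375, -2.056, -0.0]
force: [-0.8, -0.1, -1.5]
opening: 0.05
```

>>> step_arm:
  targets:
    - {"tx": 0,"ty": 0,"tz": 0.4,"ax": 0,"ay": 0,"az": 0,"grip": 155}
    - {"tx": 0,"ty": 0,"tz": 0.3,"ax": 0,"ay": 0,"az": 0,"grip": 155}
    - {"tx": 0,"ty": 0,"tz": 0,"ax": 0,"ay": 0,"az": 0,"grip": 155}

```text
t: 20.1
tool_pos: [0.6382, -0.0581, 0.074]
orientation: [-2.375, -2.056, 0.0]
force: [0.3, -0.6, -1.8]
opening: 0.0498
```

>>> step_arm:
  targets:
    - {"tx": 0,"ty": 0,"tz": 0.3,"ax": 0,"ay": 0,"az": 0,"grip": 155}
    - {"tx": 0,"ty": 0,"tz": 0.3,"ax": 0,"ay": 0,"az": 0,"grip": 155}
    - {"tx": 0,"ty": 0,"tz": 0,"ax": 0,"ay": 0,"az": 0,"grip": 155}

```text
t: 20.4
tool_pos: [0.6382, -0.0581, 0.0735]
orientation: [2.375, 2.056, 0.0]
force: [-0.4, 0.3, -1.5]
opening: 0.0499
```

>>> step_arm:
  targets:
    - {"tx": 0,"ty": 0,"tz": 0.3,"ax": 0,"ay": 0,"az": 0,"grip": 155}
    - {"tx": 0,"ty": 0,"tz": 0,"ax": 0,"ay": 0,"az": 0,"grip": 155}
    - {"tx": 0,"ty": 0,"tz": 0,"ax": 0,"ay": 0,"az": 0,"grip": 155}

```text
t: 20.7
tool_pos: [0.6383, -0.0582, 0.0735]
orientation: [2.375, 2.056, 0.0]
force: [-1.9, -0.1, 2.4]
opening: 0.0498
```

Contact (force changed from -1.5 to +2.4 N). Releasing, then rising.

>>> step_arm:
  targets:
    - {"tx": 0,"ty": 0,"tz": 0,"ax": 0,"ay": 0,"az": 0,"grip": 113}
    - {"tx": 0,"ty": 0,"tz": 0,"ax": 0,"ay": 0,"az": 0,"grip": 100}
    - {"tx": 0,"ty": 0,"tz": 0,"ax": 0,"ay": 0,"az": 0,"grip": 75}
    - {"tx": 0,"ty": 0,"tz": 0,"ax": 0,"ay": 0,"az": 0,"grip": 40}
    - {"tx": 0,"ty": 0,"tz": 0,"ax": 0,"ay": 0,"az": 0,"grip": 0}
    - {"tx": 0,"ty": 0,"tz": 0,"ax": 0,"ay": 0,"az": 0,"grip": 0}
    - {"tx": 0,"ty": 0,"tz": -5,"ax": 0,"ay": 0,"az": 0,"grip": 0}
    - {"tx": 0,"ty": 0,"tz": -15,"ax": 0,"ay": 0,"az": 0,"grip": 0}
    - {"tx": 0,"ty": 0,"tz": -25,"ax": 0,"ay": 0,"az": 0,"grip": 0}
    - {"tx": 0,"ty": 0,"tz": -25,"ax": 0,"ay": 0,"az": 0,"grip": 0}
    - {"tx": 0,"ty": 0,"tz": -25,"ax": 0,"ay": 0,"az": 0,"grip": 0}
    - {"tx": 0,"ty": 0,"tz": -20,"ax": 0,"ay": 0,"az": 0,"grip": 0}
    - {"tx": 0,"ty": 0,"tz": 0,"ax": 0,"ay": 0,"az": 0,"grip": 0}
    - {"tx": 0,"ty": 0,"tz": 0,"ax": 0,"ay": 0,"az": 0,"grip": 0}

```text
t: 22.1
tool_pos: [0.6386, -0.0582, 0.1891]
orientation: [2.374, 2.055, 0.002]
force: [-0.5, 0.2, 0.1]
opening: 0.093
```

Run:
```python
from h import *; from plant import robot
c=robot.read_camera("side"); cv2.imwrite("pics/s8.png",c["frame"][60:360,150:550])
s=robot.read_state(); print(s["t"],s["tool_pos"],s["force"],s["opening"],delta(s,(.4565,.069,.04)))
```

```text
22.15 [ 0.63787178 -0.05805699  0.18760403] [ 0.10055746 -0.8545756   0.23491999] 0.09280726072054833 (array([-0.0005, -0.    ,  0.0002]), array([  99.7, -197.7,  147.6]))
```

View pics/s8.png

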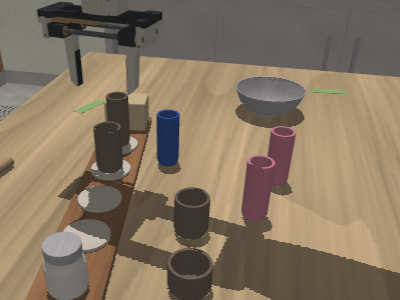

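Beaker placed well. Tumbler next, gripped slightly higher so the gripper body clears the pink vase.

>>> step_arm:
  targets:
    - {"tx": 4,"ty": -9,"tz": 0,"ax": 0,"ay": 0,"az": 0,"grip": 0}
    - {"tx": 10,"ty": -20,"tz": 0,"ax": 0,"ay": 0,"az": 0,"grip": 0}
    - {"tx": 10,"ty": -20,"tz": 0,"ax": 0,"ay": 0,"az": 0,"grip": 0}
    - {"tx": 10,"ty": -20,"tz": 0,"ax": 0,"ay": 0,"az": 0,"grip": 0}
    - {"tx": 10,"ty": -20,"tz": 0,"ax": 0,"ay": 0,"az": 0,"grip": 0}
    - {"tx": 10,"ty": -20,"tz": 0,"ax": 0,"ay": 0,"az": 0,"grip": 0}
    - {"tx": 10,"ty": -20,"tz": 0,"ax": 0,"ay": 0,"az": 0,"grip": 0}
    - {"tx": 10,"ty": -20,"tz": 0,"ax": 0,"ay": 0,"az": 0,"grip": 0}
    - {"tx": 10,"ty": -20,"tz": 0,"ax": 0,"ay": 0,"az": 0,"grip": 0}
    - {"tx": 10,"ty": -18,"tz": 0,"ax": 0,"ay": 0,"az": 0,"grip": 0}
    - {"tx": 6,"ty": -11,"tz": 0,"ax": 0,"ay": 0,"az": 0,"grip": 0}
    - {"tx": 0,"ty": 0,"tz": 0,"ax": 0,"ay": 0,"az": 0,"grip": 0}
    - {"tx": 0,"ty": 0,"tz": 0,"ax": 0,"ay": 0,"az": 0,"grip": 0}
    - {"tx": 0,"ty": 0,"tz": 0,"ax": 0,"ay": 0,"az": 0,"grip": 0}

```text
t: 23.55
tool_pos: [0.457, 0.0688, 0.188]
orientation: [2.376, 2.055, -0.0]
force: [-0.4, -0.4, 0.2]
opening: 0.0928
```

Run:
```python
from h import *; from plant import robot
c=robot.read_camera("top"); cv2.imwrite("pics/t9.png",c["frame"]); np.savez("top9.npz",**c)
s=robot.read_state(); print(s["t"],s["tool_pos"],s["force"],delta(s,(.4565,.069,.047)))
```

```text
23.6 [0.45703832 0.06880108 0.18804529] [-0.34454466  0.47108219 -0.12628558] (array([-0.    ,  0.0002, -0.0004]), array([ 1.00e-01, -6.00e-01,  1.41e+02]))
```

View pics/t9.png

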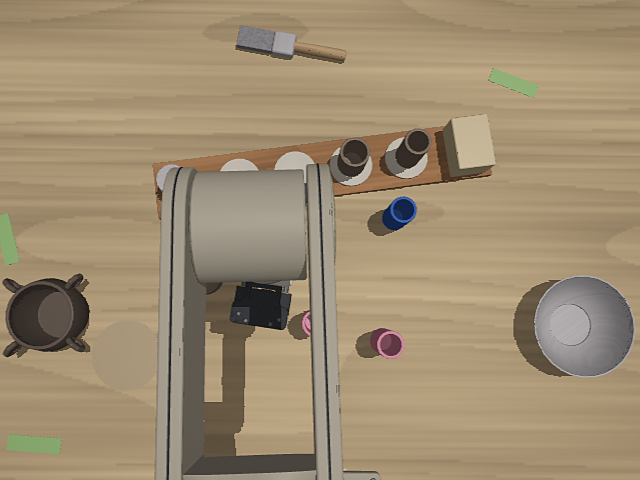

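>>> step_arm:
  targets:
    - {"tx": 0,"ty": -0.5,"tz": 20,"ax": 0,"ay": 0,"az": 0,"grip": 0}
    - {"tx": 0,"ty": 0,"tz": 20,"ax": 0,"ay": 0,"az": 0,"grip": 0}
    - {"tx": 0,"ty": 0,"tz": 20,"ax": 0,"ay": 0,"az": 0,"grip": 0}
    - {"tx": 0,"ty": 0,"tz": 20,"ax": 0,"ay": 0,"az": 0,"grip": 0}
    - {"tx": 0,"ty": 0,"tz": 20,"ax": 0,"ay": 0,"az": 0,"grip": 0}
    - {"tx": 0,"ty": 0,"tz": 20,"ax": 0,"ay": 0,"az": 0,"grip": 0}
    - {"tx": 0,"ty": 0,"tz": 13,"ax": 0,"ay": 0,"az": 0,"grip": 0}
    - {"tx": 0,"ty": 0,"tz": 8,"ax": 0,"ay": 0,"az": 0,"grip": 0}
    - {"tx": 0,"ty": 0,"tz": 0,"ax": 0,"ay": 0,"az": 0,"grip": 0}
    - {"tx": 0,"ty": 0,"tz": 0,"ax": 0,"ay": 0,"az": 0,"grip": 0}

```text
t: 24.6
tool_pos: [0.4566, 0.0693, 0.0477]
orientation: [2.375, 2.056, 0.001]
force: [0.8, -0.7, -0.1]
opening: 0.093
```

>>> step_arm:
  targets:
    - {"tx": 0,"ty": 0,"tz": 0,"ax": 0,"ay": 0,"az": 0,"grip": 50}
    - {"tx": 0,"ty": 0,"tz": 0,"ax": 0,"ay": 0,"az": 0,"grip": 65}
    - {"tx": 0,"ty": 0,"tz": 0,"ax": 0,"ay": 0,"az": 0,"grip": 80}
    - {"tx": 0,"ty": 0,"tz": 0,"ax": 0,"ay": 0,"az": 0,"grip": 95}
    - {"tx": 0,"ty": 0,"tz": 0,"ax": 0,"ay": 0,"az": 0,"grip": 110}
    - {"tx": 0,"ty": 0,"tz": 0,"ax": 0,"ay": 0,"az": 0,"grip": 125}
    - {"tx": 0,"ty": 0,"tz": 0,"ax": 0,"ay": 0,"az": 0,"grip": 140}
    - {"tx": 0,"ty": 0,"tz": 0,"ax": 0,"ay": 0,"az": 0,"grip": 140}
    - {"tx": 0,"ty": 0,"tz": 0,"ax": 0,"ay": 0,"az": 0,"grip": 140}
    - {"tx": 0,"ty": 0,"tz": 0,"ax": 0,"ay": 0,"az": 0,"grip": 140}

```text
t: 25.6
tool_pos: [0.4563, 0.0693, 0.0473]
orientation: [2.375, 2.056, 0.001]
force: [1.1, 0.2, 0.9]
opening: 0.0557
```

Run:
```python
from h import *; from plant import robot
s=robot.read_state(); print(s["t"],s["tool_pos"],s["force"],s["opening"],delta(s,(.6237,.0409,.147)))
T=dict(np.load("top9.npz")); m=potmask(T["frame"])
k,l=cv2.connectedComponents(m)
for n,uv,g in(("vase",(416,140),(.6525,-.1574)),("beaker",(353,150),(.6383,-.0583))):
  mm=(l==l[uv[1],uv[0]]).astype(np.uint8)*255
  print(n,fit(T,mm,g,*DIM[n],z0=.018))
```

```text
25.6 [0.4563109  0.06931316 0.0472914 ] [1.12448862 0.23963199 0.92268985] 0.05572184236211577 (array([ 0.0004, -0.0001,  0.0001]), array([ -4.1, 169.7, -99.7]))
vase (array([ 0.65099817, -0.15892285]), np.float64(0.9173771698459843))
beaker (array([ 0.63757794, -0.05891155]), np.float64(0.9272242100793906))
```

Tumbler gripped (56 mm). Lift 100 mm and carry.

>>> step_arm:
  targets:
    - {"tx": 0,"ty": 0,"tz": -5,"ax": 0,"ay": 0,"az": 0,"grip": 140}
    - {"tx": 0,"ty": 0,"tz": -10,"ax": 0,"ay": 0,"az": 0,"grip": 140}
    - {"tx": 0,"ty": 0,"tz": -20,"ax": 0,"ay": 0,"az": 0,"grip": 140}
    - {"tx": 0,"ty": 0,"tz": -20,"ax": 0,"ay": 0,"az": 0,"grip": 140}
    - {"tx": 0,"ty": 0,"tz": -20,"ax": 0,"ay": 0,"az": 0,"grip": 140}
    - {"tx": 0,"ty": 0,"tz": -15,"ax": 0,"ay": 0,"az": 0,"grip": 140}
    - {"tx": 0,"ty": 0,"tz": -10,"ax": 0,"ay": 0,"az": 0,"grip": 140}
    - {"tx": 0,"ty": 0,"tz": 0,"ax": 0,"ay": 0,"az": 0,"grip": 140}

```text
t: 26.4
tool_pos: [0.4571, 0.0694, 0.149]
orientation: [2.374, 2.055, 0.004]
force: [0.5, -0.6, -2.0]
opening: 0.0551
```

>>> step_arm:
  targets:
    - {"tx": 0,"ty": 7,"tz": 0,"ax": 0,"ay": 0,"az": 0,"grip": 140}
    - {"tx": 0,"ty": 14,"tz": 0,"ax": 0,"ay": 0,"az": 0,"grip": 140}
    - {"tx": -1,"ty": 20,"tz": 0,"ax": 0,"ay": 0,"az": 0,"grip": 140}
    - {"tx": -1,"ty": 20,"tz": 0,"ax": 0,"ay": 0,"az": 0,"grip": 140}
    - {"tx": -1,"ty": 20,"tz": 0,"ax": 0,"ay": 0,"az": 0,"grip": 140}
    - {"tx": -1,"ty": 20,"tz": 0,"ax": 0,"ay": 0,"az": 0,"grip": 140}
    - {"tx": 0,"ty": 20,"tz": 0,"ax": 0,"ay": 0,"az": 0,"grip": 140}
    - {"tx": 0,"ty": 20,"tz": 0,"ax": 0,"ay": 0,"az": 0,"grip": 140}
    - {"tx": 0,"ty": 15,"tz": 0,"ax": 0,"ay": 0,"az": 0,"grip": 140}
    - {"tx": 0,"ty": 9,"tz": 0,"ax": 0,"ay": 0,"az": 0,"grip": 140}
    - {"tx": 0,"ty": 5,"tz": 0,"ax": 0,"ay": 0,"az": 0,"grip": 140}
    - {"tx": 0,"ty": 0,"tz": 0,"ax": 0,"ay": 0,"az": 0,"grip": 140}
    - {"tx": 0,"ty": 0,"tz": 0,"ax": 0,"ay": 0,"az": 0,"grip": 140}
    - {"tx": 0,"ty": 0,"tz": 0,"ax": 0,"ay": 0,"az": 0,"grip": 140}

```text
t: 27.8
tool_pos: [0.6233, 0.0411, 0.1471]
orientation: [-2.375, -2.056, 0.0]
force: [-0.6, 0.3, -1.1]
opening: 0.0555
```

Run:
```python
from h import *; from plant import robot
c=robot.read_camera("side"); cv2.imwrite("pics/s10.png",c["frame"][60:360,150:550])
s=robot.read_state(); print(s["t"],s["tool_pos"],s["force"],s["opening"],delta(s,(.6237,.0409,.0653)))
```

```text
27.85 [0.62335604 0.04113093 0.14723548] [-0.41450819 -0.88269149 -1.52550117] 0.05521214175976449 (array([-0.    , -0.    ,  0.0004]), array([-0.2,  0.4, 81.9]))
```

View pics/s10.png

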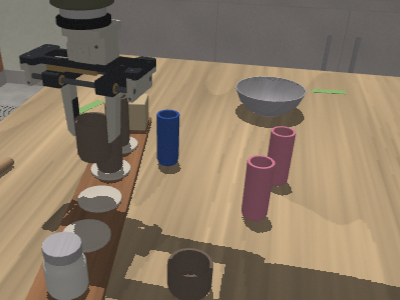

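The tumbler is held upright above disc 3. Lowering to about 4 mm, then slowly.

>>> step_arm:
  targets:
    - {"tx": 0,"ty": 0,"tz": 10,"ax": 0,"ay": 0,"az": 0,"grip": 140}
    - {"tx": 0,"ty": 0,"tz": 16,"ax": 0,"ay": 0,"az": 0,"grip": 140}
    - {"tx": 0,"ty": 0,"tz": 16,"ax": 0,"ay": 0,"az": 0,"grip": 140}
    - {"tx": 0,"ty": 0,"tz": 14,"ax": 0,"ay": 0,"az": 0,"grip": 140}
    - {"tx": 0,"ty": 0,"tz": 10,"ax": 0,"ay": 0,"az": 0,"grip": 140}
    - {"tx": 0,"ty": 0,"tz": 6,"ax": 0,"ay": 0,"az": 0,"grip": 140}
    - {"tx": 0,"ty": 0,"tz": 3,"ax": 0,"ay": 0,"az": 0,"grip": 140}
    - {"tx": 0,"ty": 0,"tz": 2,"ax": 0,"ay": 0,"az": 0,"grip": 140}
    - {"tx": 0,"ty": 0,"tz": 1,"ax": 0,"ay": 0,"az": 0,"grip": 140}
    - {"tx": 0,"ty": 0,"tz": 0,"ax": 0,"ay": 0,"az": 0,"grip": 140}
    - {"tx": 0,"ty": 0,"tz": 0,"ax": 0,"ay": 0,"az": 0,"grip": 140}

```text
t: 28.95
tool_pos: [0.6241, 0.0409, 0.0697]
orientation: [2.375, 2.055, 0.001]
force: [0.7, -0.5, -0.6]
opening: 0.0556
```

>>> step_arm:
  targets:
    - {"tx": 0,"ty": 0,"tz": 1,"ax": 0,"ay": 0,"az": 0,"grip": 140}
    - {"tx": 0,"ty": 0,"tz": 0.7,"ax": 0,"ay": 0,"az": 0,"grip": 140}
    - {"tx": 0,"ty": 0,"tz": 0.5,"ax": 0,"ay": 0,"az": 0,"grip": 140}
    - {"tx": 0,"ty": 0,"tz": 0.3,"ax": 0,"ay": 0,"az": 0,"grip": 140}
    - {"tx": 0,"ty": 0,"tz": 0,"ax": 0,"ay": 0,"az": 0,"grip": 140}
    - {"tx": 0,"ty": 0,"tz": 0,"ax": 0,"ay": 0,"az": 0,"grip": 140}

```text
t: 29.55
tool_pos: [0.6237, 0.041, 0.0666]
orientation: [-2.375, -2.056, 0.0]
force: [1.0, -0.3, -2.4]
opening: 0.0555
```

>>> step_arm:
  targets:
    - {"tx": 0,"ty": 0,"tz": 0.5,"ax": 0,"ay": 0,"az": 0,"grip": 140}
    - {"tx": 0,"ty": 0,"tz": 0.3,"ax": 0,"ay": 0,"az": 0,"grip": 140}
    - {"tx": 0,"ty": 0,"tz": 0,"ax": 0,"ay": 0,"az": 0,"grip": 140}
    - {"tx": 0,"ty": 0,"tz": 0,"ax": 0,"ay": 0,"az": 0,"grip": 140}

```text
t: 29.95
tool_pos: [0.6238, 0.041, 0.0658]
orientation: [-2.376, -2.056, 0.0]
force: [0.4, -0.6, -1.9]
opening: 0.0555
```

>>> step_arm:
  targets:
    - {"tx": 0,"ty": 0,"tz": 0.3,"ax": 0,"ay": 0,"az": 0,"grip": 140}
    - {"tx": 0,"ty": 0,"tz": 0,"ax": 0,"ay": 0,"az": 0,"grip": 140}
    - {"tx": 0,"ty": 0,"tz": 0,"ax": 0,"ay": 0,"az": 0,"grip": 140}

```text
t: 30.25
tool_pos: [0.6238, 0.041, 0.0655]
orientation: [-2.375, -2.056, 0.0]
force: [0.2, -0.8, -1.4]
opening: 0.0553
```

>>> step_arm:
  targets:
    - {"tx": 0,"ty": 0,"tz": 0.3,"ax": 0,"ay": 0,"az": 0,"grip": 140}
    - {"tx": 0,"ty": 0,"tz": 0,"ax": 0,"ay": 0,"az": 0,"grip": 140}
    - {"tx": 0,"ty": 0,"tz": 0,"ax": 0,"ay": 0,"az": 0,"grip": 140}

```text
t: 30.55
tool_pos: [0.6238, 0.041, 0.0654]
orientation: [2.375, 2.056, 0.0]
force: [-0.2, -0.1, 0.7]
opening: 0.0557
```

Contact. Release, rise.

>>> step_arm:
  targets:
    - {"tx": 0,"ty": 0,"tz": 0,"ax": 0,"ay": 0,"az": 0,"grip": 97}
    - {"tx": 0,"ty": 0,"tz": 0,"ax": 0,"ay": 0,"az": 0,"grip": 85}
    - {"tx": 0,"ty": 0,"tz": 0,"ax": 0,"ay": 0,"az": 0,"grip": 60}
    - {"tx": 0,"ty": 0,"tz": 0,"ax": 0,"ay": 0,"az": 0,"grip": 30}
    - {"tx": 0,"ty": 0,"tz": 0,"ax": 0,"ay": 0,"az": 0,"grip": 0}
    - {"tx": 0,"ty": 0,"tz": 0,"ax": 0,"ay": 0,"az": 0,"grip": 0}
    - {"tx": 0,"ty": 0,"tz": -5,"ax": 0,"ay": 0,"az": 0,"grip": 0}
    - {"tx": 0,"ty": 0,"tz": -15,"ax": 0,"ay": 0,"az": 0,"grip": 0}
    - {"tx": 0,"ty": 0,"tz": -25,"ax": 0,"ay": 0,"az": 0,"grip": 0}
    - {"tx": 0,"ty": 0,"tz": -25,"ax": 0,"ay": 0,"az": 0,"grip": 0}
    - {"tx": 0,"ty": 0,"tz": -20,"ax": 0,"ay": 0,"az": 0,"grip": 0}
    - {"tx": 0,"ty": 0,"tz": 0,"ax": 0,"ay": 0,"az": 0,"grip": 0}
    - {"tx": 0,"ty": 0,"tz": 0,"ax": 0,"ay": 0,"az": 0,"grip": 0}

```text
t: 31.85
tool_pos: [0.6243, 0.041, 0.1562]
orientation: [2.374, 2.055, 0.002]
force: [-0.3, 0.2, 0.1]
opening: 0.093
```

Run:
```python
from h import *; from plant import robot
c=robot.read_camera("side"); cv2.imwrite("pics/s11.png",c["frame"][60:360,150:550])
s=robot.read_state(); print(s["t"],s["tool_pos"],s["force"],s["opening"],delta(s,(.4352,.1935,.027)))
```

```text
31.9 [0.62344349 0.04095319 0.15476158] [-0.34363804 -0.56219888 -0.74401926] 0.09290070277011453 (array([-0.0005,  0.0001,  0.0002]), array([ 123.9, -208.2,  127.8]))
```

View pics/s11.png

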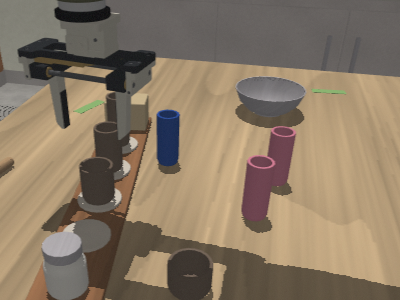

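Tumbler stands well on disc 3. Cup next.

>>> step_arm:
  targets:
    - {"tx": 5,"ty": -9,"tz": 0,"ax": 0,"ay": 0,"az": 0,"grip": 0}
    - {"tx": 12,"ty": -20,"tz": 0,"ax": 0,"ay": 0,"az": 0,"grip": 0}
    - {"tx": 12,"ty": -20,"tz": 0,"ax": 0,"ay": 0,"az": 0,"grip": 0}
    - {"tx": 12,"ty": -20,"tz": 0,"ax": 0,"ay": 0,"az": 0,"grip": 0}
    - {"tx": 12,"ty": -20,"tz": 0,"ax": 0,"ay": 0,"az": 0,"grip": 0}
    - {"tx": 12,"ty": -20,"tz": 0,"ax": 0,"ay": 0,"az": 0,"grip": 0}
    - {"tx": 12,"ty": -20,"tz": 0,"ax": 0,"ay": 0,"az": 0,"grip": 0}
    - {"tx": 12,"ty": -20,"tz": 0,"ax": 0,"ay": 0,"az": 0,"grip": 0}
    - {"tx": 12,"ty": -20,"tz": 0,"ax": 0,"ay": 0,"az": 0,"grip": 0}
    - {"tx": 12,"ty": -20,"tz": 0,"ax": 0,"ay": 0,"az": 0,"grip": 0}
    - {"tx": 8,"ty": -13,"tz": 0,"ax": 0,"ay": 0,"az": 0,"grip": 0}
    - {"tx": 3,"ty": -6,"tz": 0,"ax": 0,"ay": 0,"az": 0,"grip": 0}
    - {"tx": 0,"ty": 0,"tz": 0,"ax": 0,"ay": 0,"az": 0,"grip": 0}
    - {"tx": 0,"ty": 0,"tz": 0,"ax": 0,"ay": 0,"az": 0,"grip": 0}
    - {"tx": 0,"ty": 0,"tz": 0,"ax": 0,"ay": 0,"az": 0,"grip": 0}

```text
t: 33.4
tool_pos: [0.4363, 0.1931, 0.1553]
orientation: [2.376, 2.055, 0.0]
force: [0.1, 0.6, -0.3]
opening: 0.093
```

Run:
```python
from h import *; from plant import robot
s=robot.read_state(); print(s["t"],s["tool_pos"],s["force"],delta(s,(.4352,.1935,.027)))
c=robot.read_camera("side"); cv2.imwrite("pics/s12.png",c["frame"][60:460,150:550])
```

```text
33.4 [0.43627582 0.19306374 0.15527132] [ 0.0886068   0.56999948 -0.31404238] (array([ 0.0002,  0.0001, -0.0006]), array([  0.3,  -1.1, 128.3]))
```

View pics/s12.png

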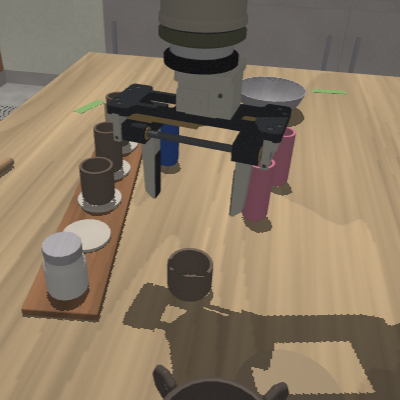

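The gripper is above the cup with the way clear. Descend and grip.

>>> step_arm:
  targets:
    - {"tx": 0.3,"ty": -1,"tz": 20,"ax": 0,"ay": 0,"az": 0,"grip": 0}
    - {"tx": 0,"ty": 0,"tz": 20,"ax": 0,"ay": 0,"az": 0,"grip": 0}
    - {"tx": 0,"ty": 0,"tz": 20,"ax": 0,"ay": 0,"az": 0,"grip": 0}
    - {"tx": 0,"ty": 0,"tz": 20,"ax": 0,"ay": 0,"az": 0,"grip": 0}
    - {"tx": 0,"ty": 0,"tz": 20,"ax": 0,"ay": 0,"az": 0,"grip": 0}
    - {"tx": 0,"ty": 0,"tz": 15,"ax": 0,"ay": 0,"az": 0,"grip": 0}
    - {"tx": 0,"ty": 0,"tz": 8,"ax": 0,"ay": 0,"az": 0,"grip": 0}
    - {"tx": 0,"ty": 0,"tz": 5,"ax": 0,"ay": 0,"az": 0,"grip": 0}
    - {"tx": 0,"ty": 0,"tz": 0,"ax": 0,"ay": 0,"az": 0,"grip": 0}
    - {"tx": 0,"ty": 0,"tz": 0,"ax": 0,"ay": 0,"az": 0,"grip": 0}

```text
t: 34.45
tool_pos: [0.4354, 0.1941, 0.0279]
orientation: [2.375, 2.055, 0.001]
force: [-0.5, 0.0, 0.5]
opening: 0.0931
```

>>> step_arm:
  targets:
    - {"tx": 0,"ty": 0,"tz": 0,"ax": 0,"ay": 0,"az": 0,"grip": 40}
    - {"tx": 0,"ty": 0,"tz": 0,"ax": 0,"ay": 0,"az": 0,"grip": 55}
    - {"tx": 0,"ty": 0,"tz": 0,"ax": 0,"ay": 0,"az": 0,"grip": 70}
    - {"tx": 0,"ty": 0,"tz": 0,"ax": 0,"ay": 0,"az": 0,"grip": 85}
    - {"tx": 0,"ty": 0,"tz": 0,"ax": 0,"ay": 0,"az": 0,"grip": 100}
    - {"tx": 0,"ty": 0,"tz": 0,"ax": 0,"ay": 0,"az": 0,"grip": 115}
    - {"tx": 0,"ty": 0,"tz": 0,"ax": 0,"ay": 0,"az": 0,"grip": 125}
    - {"tx": 0,"ty": 0,"tz": 0,"ax": 0,"ay": 0,"az": 0,"grip": 125}
    - {"tx": 0,"ty": 0,"tz": 0,"ax": 0,"ay": 0,"az": 0,"grip": 125}
    - {"tx": 0,"ty": 0,"tz": 0,"ax": 0,"ay": 0,"az": 0,"grip": 125}

```text
t: 35.45
tool_pos: [0.435, 0.194, 0.0275]
orientation: [2.375, 2.056, 0.001]
force: [-0.3, 0.2, 3.8]
opening: 0.0622
```

Run:
```python
from h import *; from plant import robot
s=robot.read_state(); print(s["t"],s["tool_pos"],s["force"],s["opening"],delta(s,(.6093,.1398,.137)))
```

```text
35.45 [0.43498891 0.19404387 0.02746241] [-0.33236674  0.20451834  3.75883275] 0.06220744591259471 (array([ 0.0004, -0.0002,  0.0001]), array([ -28.6,  180.3, -109.5]))
```

>>> step_arm:
  targets:
    - {"tx": 0,"ty": 0,"tz": -5,"ax": 0,"ay": 0,"az": 0,"grip": 125}
    - {"tx": 0,"ty": 0,"tz": -10,"ax": 0,"ay": 0,"az": 0,"grip": 125}
    - {"tx": 0,"ty": 0,"tz": -20,"ax": 0,"ay": 0,"az": 0,"grip": 125}
    - {"tx": 0,"ty": 0,"tz": -20,"ax": 0,"ay": 0,"az": 0,"grip": 125}
    - {"tx": 0,"ty": 0,"tz": -20,"ax": 0,"ay": 0,"az": 0,"grip": 125}
    - {"tx": 0,"ty": 0,"tz": -20,"ax": 0,"ay": 0,"az": 0,"grip": 125}
    - {"tx": 0,"ty": 0,"tz": -10,"ax": 0,"ay": 0,"az": 0,"grip": 125}
    - {"tx": 0,"ty": 0,"tz": -5,"ax": 0,"ay": 0,"az": 0,"grip": 125}
    - {"tx": 0,"ty": 0,"tz": 0,"ax": 0,"ay": 0,"az": 0,"grip": 125}

```text
t: 36.35
tool_pos: [0.4349, 0.194, 0.1376]
orientation: [2.375, 2.056, 0.001]
force: [0.1, -0.1, -2.4]
opening: 0.0621
```

>>> step_arm:
  targets:
    - {"tx": -1,"ty": 7,"tz": 0,"ax": 0,"ay": 0,"az": 0,"grip": 125}
    - {"tx": -2,"ty": 14,"tz": 0,"ax": 0,"ay": 0,"az": 0,"grip": 125}
    - {"tx": -3,"ty": 20,"tz": 0,"ax": 0,"ay": 0,"az": 0,"grip": 125}
    - {"tx": -3,"ty": 20,"tz": 0,"ax": 0,"ay": 0,"az": 0,"grip": 125}
    - {"tx": -3,"ty": 20,"tz": 0,"ax": 0,"ay": 0,"az": 0,"grip": 125}
    - {"tx": -3,"ty": 20,"tz": 0,"ax": 0,"ay": 0,"az": 0,"grip": 125}
    - {"tx": -3,"ty": 20,"tz": 0,"ax": 0,"ay": 0,"az": 0,"grip": 125}
    - {"tx": -3,"ty": 20,"tz": 0,"ax": 0,"ay": 0,"az": 0,"grip": 125}
    - {"tx": -3,"ty": 20,"tz": 0,"ax": 0,"ay": 0,"az": 0,"grip": 125}
    - {"tx": -2,"ty": 12,"tz": 0,"ax": 0,"ay": 0,"az": 0,"grip": 125}
    - {"tx": -2,"ty": 7,"tz": 0,"ax": 0,"ay": 0,"az": 0,"grip": 125}
    - {"tx": 0,"ty": 0,"tz": 0,"ax": 0,"ay": 0,"az": 0,"grip": 125}
    - {"tx": 0,"ty": 0,"tz": 0,"ax": 0,"ay": 0,"az": 0,"grip": 125}
    - {"tx": 0,"ty": 0,"tz": 0,"ax": 0,"ay": 0,"az": 0,"grip": 125}

```text
t: 37.75
tool_pos: [0.6082, 0.1407, 0.1369]
orientation: [-2.375, -2.056, 0.001]
force: [-1.4, -0.0, -0.8]
opening: 0.0623
```

Run:
```python
from h import *; from plant import robot
c=robot.read_camera("side"); cv2.imwrite("pics/s13.png",c["frame"][60:400,150:550])
s=robot.read_state(); print(s["t"],s["tool_pos"],s["force"],s["opening"],delta(s,(.6093,.1398,.0455)))
```

```text
37.8 [0.60832133 0.14070894 0.13713069] [ 0.50076803 -0.21261385 -0.77791902] 0.06238401793640244 (array([-0.0004,  0.    ,  0.0006]), array([-0.8,  1.1, 91.6]))
```

View pics/s13.png

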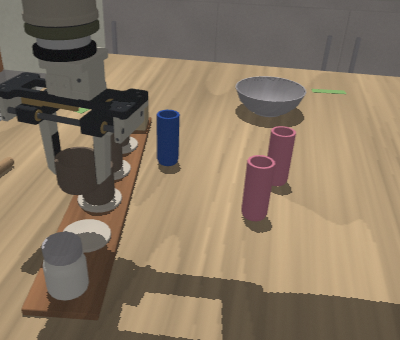

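The cup is held upright over the disc by the jar. Lowering it.

>>> step_arm:
  targets:
    - {"tx": -0.5,"ty": 0.6,"tz": 10,"ax": 0,"ay": 0,"az": 0,"grip": 125}
    - {"tx": 0,"ty": 0,"tz": 16,"ax": 0,"ay": 0,"az": 0,"grip": 125}
    - {"tx": 0,"ty": 0,"tz": 16,"ax": 0,"ay": 0,"az": 0,"grip": 125}
    - {"tx": 0,"ty": 0,"tz": 16,"ax": 0,"ay": 0,"az": 0,"grip": 125}
    - {"tx": 0,"ty": 0,"tz": 12,"ax": 0,"ay": 0,"az": 0,"grip": 125}
    - {"tx": 0,"ty": 0,"tz": 8,"ax": 0,"ay": 0,"az": 0,"grip": 125}
    - {"tx": 0,"ty": 0,"tz": 5,"ax": 0,"ay": 0,"az": 0,"grip": 125}
    - {"tx": 0,"ty": 0,"tz": 3,"ax": 0,"ay": 0,"az": 0,"grip": 125}
    - {"tx": 0,"ty": 0,"tz": 1,"ax": 0,"ay": 0,"az": 0,"grip": 125}
    - {"tx": 0,"ty": 0,"tz": 0,"ax": 0,"ay": 0,"az": 0,"grip": 125}
    - {"tx": 0,"ty": 0,"tz": 0,"ax": 0,"ay": 0,"az": 0,"grip": 125}

```text
t: 38.9
tool_pos: [0.6099, 0.1399, 0.0509]
orientation: [2.375, 2.056, 0.001]
force: [0.6, 0.4, -0.9]
opening: 0.0623
```

>>> step_arm:
  targets:
    - {"tx": 0,"ty": 0,"tz": 1,"ax": 0,"ay": 0,"az": 0,"grip": 125}
    - {"tx": 0,"ty": 0,"tz": 0.6,"ax": 0,"ay": 0,"az": 0,"grip": 125}
    - {"tx": 0,"ty": 0,"tz": 0.5,"ax": 0,"ay": 0,"az": 0,"grip": 125}
    - {"tx": 0,"ty": 0,"tz": 0.3,"ax": 0,"ay": 0,"az": 0,"grip": 125}
    - {"tx": 0,"ty": 0,"tz": 0,"ax": 0,"ay": 0,"az": 0,"grip": 125}
    - {"tx": 0,"ty": 0,"tz": 0,"ax": 0,"ay": 0,"az": 0,"grip": 125}

```text
t: 39.5
tool_pos: [0.6094, 0.1398, 0.0478]
orientation: [-2.376, -2.056, 0.0]
force: [0.1, -0.4, -0.6]
opening: 0.0624
```

Run:
```python
from h import *; from plant import robot
s=robot.read_state(); print(s["t"],s["tool_pos"],s["force"],s["opening"],delta(s,(.6093,.1398,.0455)))
```

```text
39.5 [0.60939526 0.13980962 0.04782711] [ 0.08942103 -0.36055806 -0.62052069] 0.06243185524038119 (array([-0.    ,  0.    ,  0.0001]), array([-0. , -0.1,  2.3]))
```

>>> step_arm:
  targets:
    - {"tx": 0,"ty": 0,"tz": 0.7,"ax": 0,"ay": 0,"az": 0,"grip": 125}
    - {"tx": 0,"ty": 0,"tz": 0.5,"ax": 0,"ay": 0,"az": 0,"grip": 125}
    - {"tx": 0,"ty": 0,"tz": 0.4,"ax": 0,"ay": 0,"az": 0,"grip": 125}
    - {"tx": 0,"ty": 0,"tz": 0,"ax": 0,"ay": 0,"az": 0,"grip": 125}
    - {"tx": 0,"ty": 0,"tz": 0,"ax": 0,"ay": 0,"az": 0,"grip": 125}

```text
t: 40.0
tool_pos: [0.6094, 0.1399, 0.0462]
orientation: [-2.375, -2.056, 0.0]
force: [-0.4, -0.6, -0.8]
opening: 0.0625
```

>>> step_arm:
  targets:
    - {"tx": 0,"ty": 0,"tz": 0.3,"ax": 0,"ay": 0,"az": 0,"grip": 125}
    - {"tx": 0,"ty": 0,"tz": 0,"ax": 0,"ay": 0,"az": 0,"grip": 125}
    - {"tx": 0,"ty": 0,"tz": 0,"ax": 0,"ay": 0,"az": 0,"grip": 125}

```text
t: 40.3
tool_pos: [0.6094, 0.1398, 0.0459]
orientation: [-2.375, -2.056, 0.0]
force: [0.8, 0.3, -1.6]
opening: 0.0621
```

>>> step_arm:
  targets:
    - {"tx": 0,"ty": 0,"tz": 0.3,"ax": 0,"ay": 0,"az": 0,"grip": 125}
    - {"tx": 0,"ty": 0,"tz": 0,"ax": 0,"ay": 0,"az": 0,"grip": 125}
    - {"tx": 0,"ty": 0,"tz": 0,"ax": 0,"ay": 0,"az": 0,"grip": 125}

```text
t: 40.6
tool_pos: [0.6094, 0.1399, 0.0456]
orientation: [-2.375, -2.056, 0.0]
force: [-1.0, -0.0, -0.7]
opening: 0.0626
```

>>> step_arm:
  targets:
    - {"tx": 0,"ty": 0,"tz": 0.2,"ax": 0,"ay": 0,"az": 0,"grip": 125}
    - {"tx": 0,"ty": 0,"tz": 0,"ax": 0,"ay": 0,"az": 0,"grip": 125}
    - {"tx": 0,"ty": 0,"tz": 0,"ax": 0,"ay": 0,"az": 0,"grip": 125}

```text
t: 40.9
tool_pos: [0.6094, 0.1398, 0.0455]
orientation: [2.375, 2.056, 0.0]
force: [-1.2, -0.1, -0.4]
opening: 0.0625
```

>>> step_arm:
  targets:
    - {"tx": 0,"ty": 0,"tz": 0.3,"ax": 0,"ay": 0,"az": 0,"grip": 125}
    - {"tx": 0,"ty": 0,"tz": 0,"ax": 0,"ay": 0,"az": 0,"grip": 125}
    - {"tx": 0,"ty": 0,"tz": 0,"ax": 0,"ay": 0,"az": 0,"grip": 125}

```text
t: 41.2
tool_pos: [0.6094, 0.1399, 0.0455]
orientation: [2.375, 2.056, 0.0]
force: [-3.1, -0.7, 4.1]
opening: 0.0624
```

Contact. Release, rise, and move the arm back out of the top view.

>>> step_arm:
  targets:
    - {"tx": 0,"ty": 0,"tz": 0,"ax": 0,"ay": 0,"az": 0,"grip": 80}
    - {"tx": 0,"ty": 0,"tz": 0,"ax": 0,"ay": 0,"az": 0,"grip": 68}
    - {"tx": 0,"ty": 0,"tz": 0,"ax": 0,"ay": 0,"az": 0,"grip": 40}
    - {"tx": 0,"ty": 0,"tz": 0,"ax": 0,"ay": 0,"az": 0,"grip": 0}
    - {"tx": 0,"ty": 0,"tz": 0,"ax": 0,"ay": 0,"az": 0,"grip": 0}
    - {"tx": 0,"ty": 0,"tz": 0,"ax": 0,"ay": 0,"az": 0,"grip": 0}
    - {"tx": 0,"ty": 0,"tz": -5,"ax": 0,"ay": 0,"az": 0,"grip": 0}
    - {"tx": 0,"ty": 0,"tz": -15,"ax": 0,"ay": 0,"az": 0,"grip": 0}
    - {"tx": 0,"ty": 0,"tz": -25,"ax": 0,"ay": 0,"az": 0,"grip": 0}
    - {"tx": 0,"ty": 0,"tz": -25,"ax": 0,"ay": 0,"az": 0,"grip": 0}
    - {"tx": 0,"ty": 0,"tz": -25,"ax": 0,"ay": 0,"az": 0,"grip": 0}
    - {"tx": 0,"ty": 0,"tz": -25,"ax": 0,"ay": 0,"az": 0,"grip": 0}
    - {"tx": 0,"ty": 0,"tz": -20,"ax": 0,"ay": 0,"az": 0,"grip": 0}
    - {"tx": 0,"ty": 0,"tz": 0,"ax": 0,"ay": 0,"az": 0,"grip": 0}

```text
t: 42.6
tool_pos: [0.6119, 0.1403, 0.1908]
orientation: [2.372, 2.053, 0.011]
force: [1.1, -0.2, -0.2]
opening: 0.0929
```

>>> step_arm:
  targets:
    - {"tx": 0,"ty": -10,"tz": 0,"ax": 0,"ay": 0,"az": 0,"grip": 0}
    - {"tx": 0,"ty": -20,"tz": 0,"ax": 0,"ay": 0,"az": 0,"grip": 0}
    - {"tx": 0,"ty": -25,"tz": 0,"ax": 0,"ay": 0,"az": 0,"grip": 0}
    - {"tx": 0,"ty": -25,"tz": 0,"ax": 0,"ay": 0,"az": 0,"grip": 0}
    - {"tx": 0,"ty": -25,"tz": 0,"ax": 0,"ay": 0,"az": 0,"grip": 0}
    - {"tx": 0,"ty": -25,"tz": 0,"ax": 0,"ay": 0,"az": 0,"grip": 0}
    - {"tx": 0,"ty": -25,"tz": 0,"ax": 0,"ay": 0,"az": 0,"grip": 0}
    - {"tx": 0,"ty": -20,"tz": 0,"ax": 0,"ay": 0,"az": 0,"grip": 0}
    - {"tx": 0,"ty": -10,"tz": 0,"ax": 0,"ay": 0,"az": 0,"grip": 0}
    - {"tx": 20,"ty": 0,"tz": 0,"ax": 0,"ay": 0,"az": 0,"grip": 0}
    - {"tx": 30,"ty": 0,"tz": 0,"ax": 0,"ay": 0,"az": 0,"grip": 0}
    - {"tx": 30,"ty": 0,"tz": 0,"ax": 0,"ay": 0,"az": 0,"grip": 0}
    - {"tx": 30,"ty": 0,"tz": 0,"ax": 0,"ay": 0,"az": 0,"grip": 0}
    - {"tx": 20,"ty": 0,"tz": 0,"ax": 0,"ay": 0,"az": 0,"grip": 0}
    - {"tx": 10,"ty": 0,"tz": 0,"ax": 0,"ay": 0,"az": 0,"grip": 0}
    - {"tx": 0,"ty": 0,"tz": 0,"ax": 0,"ay": 0,"az": 0,"grip": 0}
    - {"tx": 0,"ty": 0,"tz": 0,"ax": 0,"ay": 0,"az": 0,"grip": 0}

```text
t: 44.3
tool_pos: [0.4461, 0.3042, 0.1845]
orientation: [2.375, 2.056, -0.002]
force: [-0.1, -0.4, -0.7]
opening: 0.0931
```

Run:
```python
from h import *; from plant import robot
c=robot.read_camera("side"); cv2.imwrite("pics/s14.png",c["frame"])
c=robot.read_camera("top"); cv2.imwrite("pics/t14.png",c["frame"])
s=robot.read_state(); print(s["t"],s["tool_pos"],s["force"])
m=potmask(c["frame"]);k,l=cv2.connectedComponents(m)
for n,g in(("vase",(.6525,-.1574)),("beaker",(.6383,-.0583)),("tumbler",(.6237,.0409)),("cup",(.6093,.1398))):
  h,r=DIM[n]
  u=proj(c,[[g[0]-r+.002,g[1],.018+h]])[0].astype(int); print(n,l[u[1],u[0]])
  if not l[u[1],u[0]]: continue
  p,i=fit(c,(l==l[u[1],u[0]]).astype(np.uint8)*255,g,h,r,z0=.018); print(((p-g)*1000).round(1),round(i,3))
```

```text
44.4 [0.44633473 0.30397908 0.18492351] [-0.1420768  -0.46102934  0.17939411]
vase 1
[-1.5 -1.4] 0.918
beaker 2
[-0.5 -0.8] 0.929
tumbler 3
[-0.6 -0.3] 0.94
cup 4
[-1.1 -0.7] 0.948
```

View pics/s14.png

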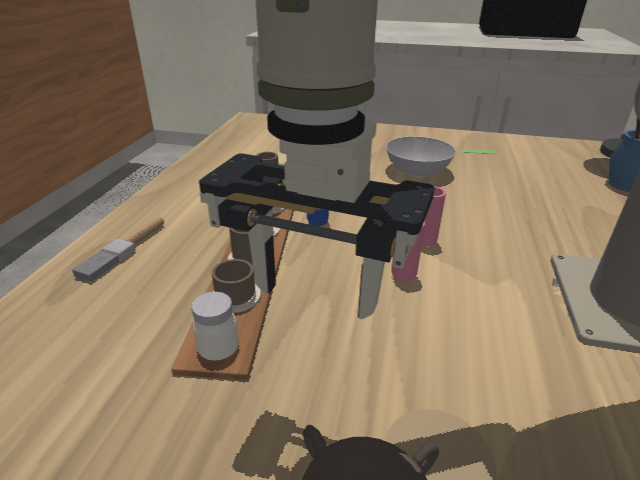

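View pics/t14.png

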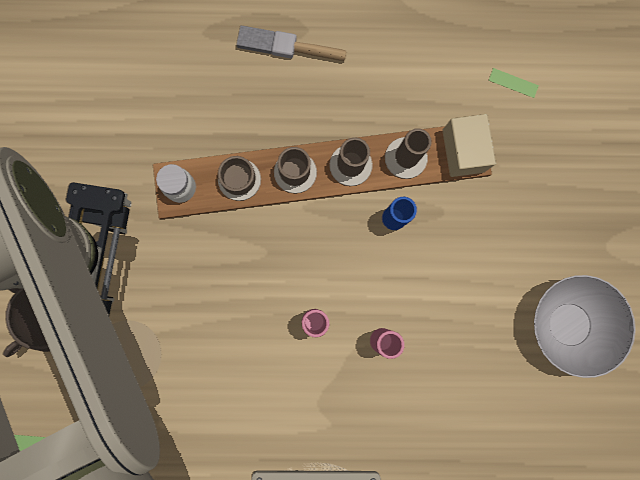

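From brick to jar: vase (416,140), beaker (353,157), tumbler (294,166), cup (238,177). All are upright, and the jar is still at (174,182). Handing in.

Run:
```python
from plant import robot
print(robot.close_job())
```

```text
the job is handed in; nothing more can be done
None
```

The four pots are on the plaster discs, and I handed the job in at 44.4 s. From the fire brick to the glaze jar they stand vase, beaker, tumbler, cup.

- **Placing:** In the last top view all four stand upright, each fitted about 2 mm or less from its disc centre. The force readings I took while setting each pot down never went above about 5 N.
- **Left alone:** The jar, the blue pot and the pink pots show at the same place as at the start, and the gripper is open and clear of everything.
- **Checks that disagreed:** Before I gripped the vase, the wrist camera put it about 5 mm from where the other two cameras did. I used the top and side views, and the grip and placing bore them out. In the last side view the arm hid the row's far end, so the final check rests on the top view. The side pictures taken after placing the vase, beaker and tumbler showed them upright. The cup shows upright in the last one.

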